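Clamp a column of parts cases for strapping

TASK

Build the column of parts cases in the clamp: flip the red cam lever over to free the blue fence, slide the fence back, and put the wooden spacer block away in the grey tray. Stack every case lying on the bench squarely on the yellow outline, lengthwise between fence and stop, right side up and with the white case on top. When the whole column stands, slide the fence up against it so that it sits snugly against the stop, and flip the cam lever fully back to lock the fence. Leave the tape roll and the bottle alone.

Things in the scene. Friction and masses are not known exactly. Their poses are not given: they have to be found in the camera images.
- clamp: fixed column clamp: grey base plate 340 x 150 x 12 mm, origin under its centre. +x (its long axis) points to the blue fixed stop, away from the robot. Stop: 90 mm wide (y), top 94 mm above the bench, its face (towards -x) at x = +155 mm. The sliding fence stands on the -x side. An aluminium clamp bar 24 mm wide, top 23 mm above the bench, lies along y = 0 from x = -165 to +12 mm
- bay (a point): centre of the yellow outline (120 x 96 mm, long side along the clamp's x) on top of the base plate, 12 mm above the bench and 60 mm from the stop face; x and y axes as the clamp's. A case against the stop and centred across lies exactly over it
- fence (a joint): slide of the blue fence, m. 0: fence face exactly one case length (120 mm) from the stop face; positive = slid back, away from the stop (towards the clamp's -x), up to +0.045; negative = closer to the stop, down to -0.035. The fence plate is 12 mm thick, 90 mm wide, top 94 mm above the bench, and its carriage runs back from it. While the cam is locked the fence does not slide
- fence_grip (a point): black square grip post on the fence carriage, 16 x 16 mm, upright; this point is on its axis 104 mm above the bench, 10 mm below its top. It lies 120 mm behind the fence face (towards the clamp's -x) and moves with the fence; axes as the clamp's
- cam (a joint): cam lever angle, rad. 0 = locked (lever leans over to the clamp's -y side, 57 degrees from upright), 2.0 = free (leans the same amount to +y), 1.0 = upright. It takes 3 to 8 N at the knob, most of it over the last 0.6 rad into the lock, and stays where it is left; a hard stop at either end. The fence is clamped only near 0
- cam_pivot (a point): axis of the cam lever, on the fence carriage, 55 mm above the bench, 70 mm behind the fence face; the axis runs along the clamp's x. Moves with the fence
- cam_knob (a point): centre of the red barrel knob at the lever's end, a cylinder 28 mm in diameter and 28 mm long with flat ends, its axis along the clamp's x, 85 mm from the pivot, in the pivot's plane; the arm below it is a red rod of 11 mm diameter
- green1: closed green plastic parts case, 120 (x) x 96 (y) x 45 (z) mm, about 0.25 kg, origin at the centre of its underside, lid pale green; each long side has a finger recess at its middle, 50 mm long, 18 mm deep and open above and below, so it is gripped there across 60 mm (along its y); may be absent
- green2: as green1
- green3: as green1
- white: closed white plastic parts case, 120 (x) x 96 (y) x 45 (z) mm, about 0.25 kg, origin at the centre of its underside, lid blue; each long side has a finger recess at its middle, 50 mm long, 18 mm deep and open above and below, so it is gripped there across 60 mm (along its y); always there; goes on top of the column
- tape_roll: bystander: tan tape roll lying flat, 90 mm across, 48 mm high
- cleaner: bystander: green bottle with a blue label, 60 mm across, 150 mm high
- spacer: wooden spacer block 86 (x) x 40 (y) x 50 (z) mm, 0.12 kg, origin at the centre of its underside; at the start it stands on the base plate between stop and fence, long side along the clamp's x
- tray: loose open grey tray 150 (x) x 120 (y) x 45 (z) mm, walls 3 mm, floor 3 mm, origin at the centre of its underside; where the spacer block belongs
There are look-alikes about, which are no part of the job. Of the things shaped like the spacer, the wooden one is meant. Leave any purple look-alike of the tray alone.

How it is judged:
By the outcome, as a careful person would: the job done as asked, in the order asked, and still so for the second after the job is handed in, with the robot touching nothing.
Of green1, green2, green3 only 1 to 3 are there at a start; the rules pass over those that are not, and their reading is None.
At some moment in a run one of tray may be knocked a few centimetres aside while the robot is not near it.
It also fails if it takes over 210 s, if anything falls off the work surface, if the arm or the gripper's body presses on something with over 40 N, if the wrist force passes 120 N, or if a joint passes its speed limit or range.

ROBOT

A 6-joint arm with a two-finger parallel gripper is mounted at the origin on the work surface. World frame = base frame: x ahead of the robot, y to its left, z up, the work surface at z = 0. Lengths are in m, angles in degrees, forces in N, time in s.
With the tool pointing down it reaches from about 0.4 to 0.825 m from the base axis. Payload 7 kg.
Tool frame: the origin (TCP) lies between the finger pads; the fingertips stand 22 mm ahead of it and the grasp point (between the pads) lies 3 mm ahead of it; z points along the fingers, y is the line along which they close (so a half turn about z gives the same grasp; the last joint's range is limited). The gripper opens to 88 mm and grips with 3 to 60 N. Pads are 19 mm wide; open, the fingers measure 130 mm over their backs; the gripper's body (78 mm by 193 mm) begins 47 mm behind the grasp point.
Start: joints at [-58.551, 20.546, 0.682, 0, -70.136, -16.507], TCP at [0.174, -0.652, 0.249] pointing down, gripper open.
Joint ranges: [-176.03, 176.03], [-82.01, 121.73], [-58.28, 71.71], [-173.87, 95.51], [-174.79, -0.11], [-173.66, 173.66]. Speed limits (degrees/s): [136.94, 136.94, 172.46, 180, 180, 180].

INTERFACE

Orientations are given as [roll, pitch, yaw] about the fixed x, y, z axes, in that order (R = Rz(yaw) Ry(pitch) Rx(roll)).
In Python, from plant import r, vision gives the robot as it stands.
- The arm moves only by the shell command python3 -m pendant 'ROWS' [FORCE]. ROWS is JSON, a list that holds one entry, the list of rows, each a list of 7 numbers: the shift along the tool's x, y, z scaled (see below), then the turn, a rotation vector about the tool's x, y, z scaled (see below), then the opening, from -1 (shut) to 1 (fully open). In form: [[[x, y, z, wx, wy, wz, fingers], ...]]. A call has exactly 8 rows; each row shifts and turns the commanded pose from where the row before left it, along the tool's axes as they then stand; what a row does not reach is not made up. The controller multiplies each number of a shift by 20 mm and each number of a turn by 4 degrees. A row lasts 1/10 s, in which the tool goes at most 50 mm and 8.59 degrees, less where a joint would pass 70% of its speed; a pose out of reach is approached as far as the arm can. A call with a number of a shift or a turn outside -1 to 1 is refused whole. A call with a gripper value outside its range is refused whole. The fingers move at their own pace and stop on an object; FORCE is the grip in N (left out, the last holds). Time passes only in rows, so rows that do not move let the fingers close, or fill a call up. It gives the time, the measured TCP pose, the force, the opening and the grip force at its end, in the units of the state.
- r.get_state(): the state, without advancing time (a new reading comes with each control period).
- vision.capture(name): name is "side" or "top" or "wrist"; returns a dict with "frame" (480x640x3 uint8, blue, green, red), "depth" (480x640 float32, m along the optical axis (not along the pixel's ray), 0 where there is no reading), "camera_matrix" (3x3 intrinsics, pixels), "k1" (the pictures are not rectified: a ray, as slopes to the right and down, at radius r is drawn at 1 + k1 r^2 times it, then the intrinsics apply), "extrinsics" (4x4, takes a point from world to camera coordinates); the wrist camera has in their place "hand_eye" (4x4, takes a point from camera to tool coordinates, whose origin is the TCP and whose axes are the flange's). Camera axes: x right, y up, looking along -z (the intrinsics and any distortion apply to the point x, -y, -z); pixel columns grow to the right and rows downward; lengths in m; the calibration is good to about 2 mm. A picture is of the moment at which its call begins: read the wrist's pose just before it.
- r.close_job(): hands the job in; it is judged then, once.
The state is a dict: "time_s": time; "joints": joint angles; "qd": joint speeds; "joint_torque": joint torques, N m; "tcp_pos": TCP position; "eef_rot": TCP orientation; "contact_force": force on the tool from outside, world axes, zero at the start; "moment": the same for the moment, N m; "gripper_width": finger opening in m; "gripper_force": force on a finger pad.
Only numpy, scipy, OpenCV 4.12 (cv2) and the standard library are available. Lean on these libraries where they do the work, as an engineer would, in place of code of your own. Each camera call takes 0.05 s, during which the arm holds its last target. There are 200 camera calls.

## Working session

There is one attempt and no reset: what is moved stays moved. The work goes in short steps, Python scripts to look and compute and a shell command to move; the robot and the scene stay as the last step left them, time stands still between calls to the robot, and variables do not carry over. Pictures are saved under pics/ and viewed, at most 14 in all, crops included, and the job is handed in when it is done.

```bash
ls; mkdir -p pics; python3 - <<'E'
from plant import r, vision
import cv2,numpy as np
s=r.get_state();print(s)
for n in ["top","side"]:
    c=vision.capture(n);cv2.imwrite(f"pics/{n}0.png",c["frame"]);print(c["camera_matrix"],c["k1"],c["extrinsics"])
    np.savez(f"{n}0.npz",**{k:np.array(v) for k,v in c.items()})
E
```

```text
pics
{'time_s': 0.0, 'joints': array([-5.85493737e+01,  2.05905787e+01,  6.33741513e-01, -2.24355839e-02,
       -7.01367350e+01, -1.65078701e+01]), 'qd': array([-0.03504879,  0.02187867, -0.01346887, -0.07658853, -0.13275118,
        0.04597132]), 'joint_torque': array([-9.02587344e-04, -5.82722139e+01,  2.93054849e+01,  6.99767634e+00,
        6.89112276e-03, -1.49005054e-04]), 'tcp_pos': array([ 0.17392889, -0.65172401,  0.24762481]), 'eef_rot': array([ 1.79904291e+02, -6.36958342e-03, -1.65064879e+02]), 'contact_force': array([ 0.65676013,  0.34019258, -0.016451  ]), 'moment': array([ 0.02675085, -0.02384419, -0.00651922]), 'gripper_force': 0.0, 'gripper_width': 0.08739597540408428}
[[564.93399346   0.         321.34392952]
 [  0.         564.93399346 247.57446085]
 [  0.           0.           1.        ]] -0.015356390064158502 [[ 0.01401752 -0.99989608 -0.00336796 -0.01367585]
 [ 0.99464986  0.01359904  0.10240471 -0.59540397]
 [-0.10234827 -0.00478541  0.99473712 -1.39116822]
 [ 0.          0.          0.          1.        ]]
[[578.98198842   0.         316.62486783]
 [  0.         578.98198842 237.80679148]
 [  0.           0.           1.        ]] 0.06630251926245309 [[-0.82601056 -0.5631492   0.02386492  0.46800287]
 [ 0.3455617  -0.47250166  0.81075847 -0.26168826]
 [-0.44530177  0.67794185  0.58489416 -1.31073768]
 [ 0.          0.          0.          1.        ]]
```

View pics/top0.png

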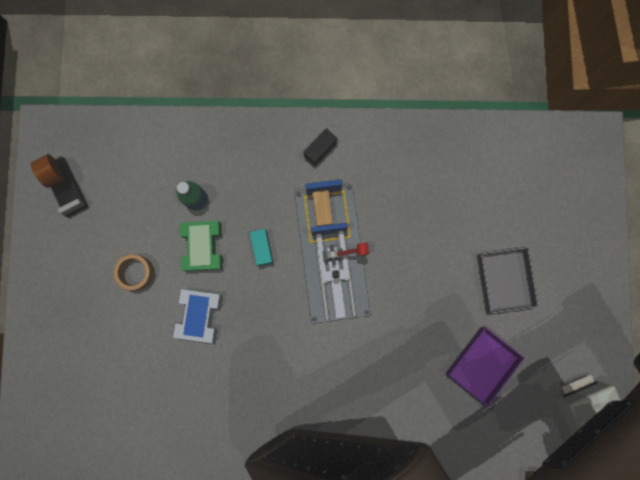

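View pics/side0.png

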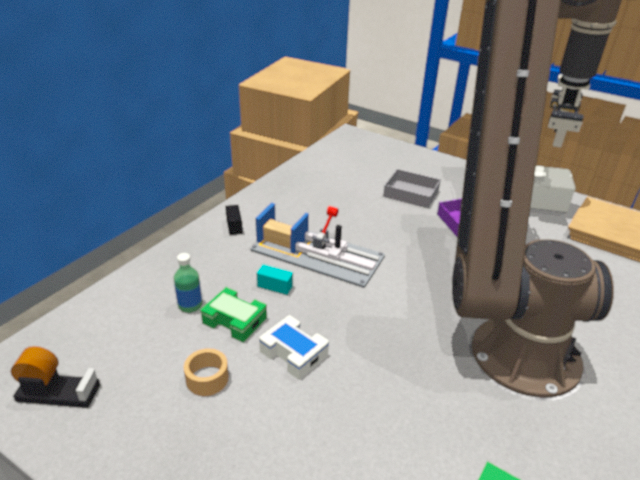

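```bash
cat > h.py <<'E'
import numpy as np, cv2
from scipy.spatial.transform import Rotation as R
from plant import r, vision
def cap(n,save=None):
    s=r.get_state(); c=vision.capture(n)
    if n=="wrist":
        T=np.eye(4); T[:3,:3]=R.from_euler("xyz",s["eef_rot"],degrees=True).as_matrix(); T[:3,3]=s["tcp_pos"]
        c["c2w"]=T@c["hand_eye"]
    else: c["c2w"]=np.linalg.inv(c["extrinsics"])
    if save: cv2.imwrite(f"pics/{save}.png",c["frame"])
    return c
def slopes(c,uv):
    K=c["camera_matrix"]; d=(np.atleast_2d(uv).astype(float)-[K[0,2],K[1,2]])/[K[0,0],K[1,1]]
    u=d.copy()
    for _ in range(20): u=d/(1+c["k1"]*(u**2).sum(1,keepdims=True))
    return u
def cast(c,uv,z):
    u=slopes(c,uv); d=np.c_[u[:,0],-u[:,1],-np.ones(len(u))]@c["c2w"][:3,:3].T; o=c["c2w"][:3,3]
    return o+d*((z-o[2])/d[:,2])[:,None]
def mask(c,lo,hi,k=3):
    m=cv2.inRange(cv2.cvtColor(c["frame"],cv2.COLOR_BGR2HSV),np.array(lo),np.array(hi))
    return cv2.morphologyEx(m,cv2.MORPH_CLOSE,np.ones((k,k)))
def blobs(m,amin=60):
    return sorted([q for q in cv2.findContours(m,cv2.RETR_EXTERNAL,cv2.CHAIN_APPROX_NONE)[0] if cv2.contourArea(q)>amin],key=cv2.contourArea,reverse=True)
def rect(c,q,z):
    """world min-area rect of a contour on plane z: centre, (long,short) mm, yaw of long side deg (-90,90]"""
    p=cast(c,q[:,0],z)[:,:2]; (x,y),(w,h),a=cv2.minAreaRect((p*1000).astype(np.float32))
    if w<h: w,h,a=h,w,a+90
    a=(a+90)%180-90
    return np.round([x/1000,y/1000],4),np.round([w,h],1),round(a,1)
def go(x,y,z,yaw):
    """units needed: turn about tool z first, then shift in turned tool axes (tool down)"""
    s=r.get_state(); p=s["tcp_pos"]; y0=s["eef_rot"][2]
    d=(yaw-y0+180)%360-180; a=np.radians(yaw)
    ex=np.array([np.cos(a),np.sin(a),0]); ey=np.array([np.sin(a),-np.cos(a),0]); v=np.array([x,y,z])-p
    print("at",p.round(4),s["eef_rot"].round(2),"wz units",round(-d/4,2),"x,y,z units",(np.array([v@ex,v@ey,-v[2]])/.02).round(2), "F",s["contact_force"].round(1),"w",round(s["gripper_width"],4),"t",round(s["time_s"],1))
E
cat > a.py <<'E'
from h import *
def L(n):
    d=dict(np.load(n+"0.npz")); d["c2w"]=np.linalg.inv(d["extrinsics"]); return d
t,s=L("top"),L("side")
for nm,lo,hi,z in [("palegreen lid",(45,40,110),(75,130,255),.045),("green",(45,130,60),(75,255,255),.045),("blue",(105,130,60),(125,255,255),.045),("wood",(10,80,110),(25,200,255),.062),("red",(0,150,60),(6,255,255),.1),("yellow",(20,150,60),(32,255,255),.012)]:
    for v,c in (("t",t),("s",s)):
        for q in blobs(mask(c,lo,hi),40)[:5]: print(nm,v,q.mean(0).round()[0],cv2.contourArea(q),*rect(c,q,z))
print("plate corners",cast(t,[[296,187],[350,184],[369,314],[315,320]],.012).round(4))
for uv in [[482,252],[530,250],[536,307],[486,313]]: print("tray",cast(t,uv,.045).round(3))
print("side green low",cast(s,[[490,470]],.045))
E
python3 a.py; python3 -c "
import cv2;i=cv2.imread('pics/top0.png');cv2.imwrite('pics/topz.png',cv2.resize(i[170:350,150:390],None,fx=3.3,fy=3.3,interpolation=2))"
```

```text
palegreen lid t [199. 245.] 1439.0 [0.5969 0.2998] [121.4  93.8] 3.8
palegreen lid s [235. 318.] 1774.0 [0.587  0.3134] [153.7 128.4] 3.5
palegreen lid s [186. 275.] 230.0 [0.7716 0.2762] [73.7 58. ] -46.3
green s [232. 312.] 1070.0 [0.5849 0.3141] [142.9 121.7] 3.7
green s [497. 475.] 313.0 [-0.0483  0.3485] [67.2 30. ] 36.1
green s [187. 282.] 182.0 [0.7477 0.2982] [49.8 46.1] 49.0
blue t [196. 316.] 661.5 [0.4213 0.3013] [95.2 45.6] -7.4
blue t [323. 184.] 110.5 [ 0.7549 -0.0076] [86.6 10.8] -82.0
blue t [329. 227.] 89.0 [ 0.6459 -0.024 ] [86.3  9.3] -81.6
blue s [141. 105.] 61975.0 [ 1.6618 -0.9558] [2729.4 1940.3] -32.9
blue s [443.  74.] 2603.0 [ 0.9221 -1.7004] [2048.   245.1] -67.1
blue s [615.  86.] 746.5 [ 0.19   -1.7267] [220.9 214. ] -0.8
blue s [188. 297.] 287.0 [0.7056 0.3345] [63.  51.4] -40.3
blue s [298. 233.] 271.5 [ 0.6521 -0.0359] [179.1  39.3] -57.2
wood t [131. 272.] 944.0 [0.5268 0.4613] [86.4 84. ] 2.6
wood t [576.  46.] 646.0 [ 1.1274 -0.6557] [236.8  33.7] 1.5
wood t [623.  29.] 579.0 [ 1.1664 -0.774 ] [167.6  35.6] 10.9
wood t [322. 208.] 470.5 [ 0.6921 -0.0058] [83.  40.4] 8.7
wood t [308. 220.] 81.5 [0.6637 0.0283] [120.7  16.9] 12.6
wood s [284. 120.] 10276.0 [ 1.1075 -0.6517] [1231.3  467.5] -54.3
wood s [593. 166.] 10248.0 [ 0.1048 -0.9346] [1109.6  332.5] -76.4
wood s [624.  43.] 2259.5 [ 0.3344 -2.4968] [1473.2  166. ] -79.4
wood s [206. 371.] 1621.5 [0.5054 0.4881] [121.9  84.2] -44.8
wood s [471.  23.] 975.0 [ 1.0503 -2.2201] [964.  123.5] -70.0
red t [362. 249.] 79.5 [ 0.587  -0.1035] [24.9 22.5] 10.3
red s [329. 218.] 80.0 [ 0.5726 -0.0685] [122.9  26.4] -64.6
plate corners [[ 0.7536  0.0622  0.012 ]
 [ 0.7633 -0.0769  0.012 ]
 [ 0.4309 -0.1277  0.012 ]
 [ 0.414   0.0081  0.012 ]]
tray [[ 0.588 -0.406  0.045]]
tray [[ 0.595 -0.525  0.045]]
tray [[ 0.454 -0.537  0.045]]
tray [[ 0.438 -0.413  0.045]]
side green low [[-0.03938013  0.35294988  0.045     ]]
```

View pics/topz.png

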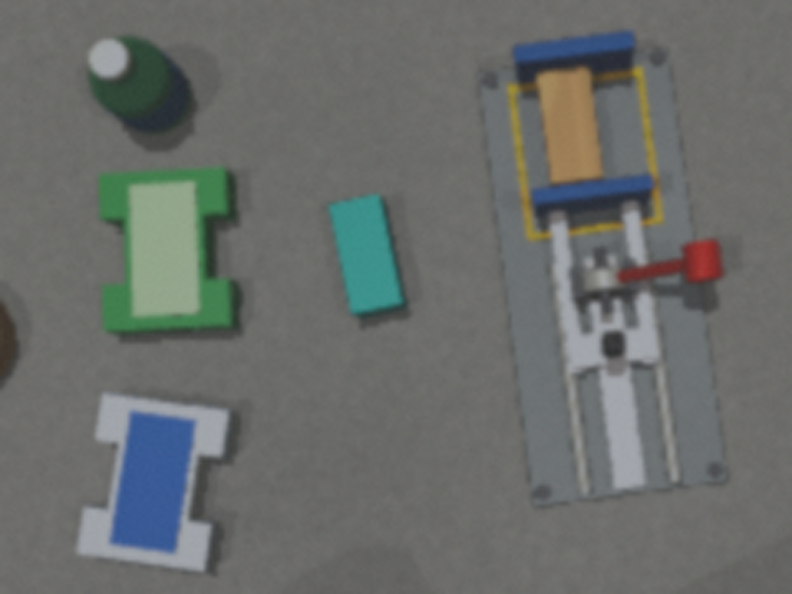

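```bash
python3 -m pendant '[[[0,0,-0.3,0,0,-1,1],[0,0,-0.3,0,0,-1,1],[0,0,-0.3,0,0,-1,1],[0,0,-0.3,0,0,-1,1],[0,0,-0.3,0,0,-1,1],[0,0,-0.3,0,0,-1,1],[0,0,-0.3,0,0,-1,1],[0,0,-0.3,0,0,-1,1]]]'
python3 -m pendant '[[[0,0,-0.3,0,0,-1,1],[0,0,-0.3,0,0,-1,1],[0,0,-0.3,0,0,-1,1],[0,0,-0.3,0,0,-1,1],[0,0,-0.3,0,0,-1,1],[0,0,-0.3,0,0,-1,1],[0,0,-0.3,0,0,-1,1],[0,0,-0.3,0,0,-1,1]]]'
python3 -m pendant '[[[0,0,0,0,0,-1,1],[0,0,0,0,0,-1,1],[0,0,0,0,0,-1,1],[0,0,0,0,0,-1,1],[0,0,0,0,0,-1,1],[0,0,0,0,0,0,1],[0,0,0,0,0,0,1],[0,0,0,0,0,0,1]]]'
python3 -c "
from h import *
print(r.get_state()['joints']);go(.52,-.06,.33,-81.3)"
```

```text
time_s: 0.9
tcp_pos: [0.174, -0.6519, 0.2962]
eef_rot: [179.9, 0.0, -132.9]
contact_force: [0.1, -0.1, -0.0]
gripper_width: 0.0874
gripper_force: 0.0
time_s: 1.7
tcp_pos: [0.174, -0.652, 0.3442]
eef_rot: [180.0, 0.1, -100.9]
contact_force: [-0.5, -0.2, -0.0]
gripper_width: 0.088
gripper_force: 0.0
time_s: 2.5
tcp_pos: [0.174, -0.6521, 0.3443]
eef_rot: [180.0, 0.0, -81.1]
contact_force: [0.2, 0.4, 0.5]
gripper_width: 0.0873
gripper_force: 0.0
[-5.85530180e+01  1.82994297e+01  9.66650283e+00 -1.20182191e-03
 -8.13886023e+01  6.74034853e+01]
at [ 0.174  -0.6521  0.3443] [ 1.7999e+02  2.0000e-02 -8.1150e+01] wz units 0.04 x,y,z units [-26.65 -21.58   0.72] F [0.2 0.4 0.5] w 0.0873 t 2.5
```

```bash
for i in 1; do
python3 -m pendant '[[[-0.95,-0.77,0,0,0,0,1],[-0.95,-0.77,0,0,0,0,1],[-0.95,-0.77,0,0,0,0,1],[-0.95,-0.77,0,0,0,0,1],[-0.95,-0.77,0,0,0,0,1],[-0.95,-0.77,0,0,0,0,1],[-0.95,-0.77,0,0,0,0,1],[-0.95,-0.77,0,0,0,0,1]]]'
python3 -m pendant '[[[-0.95,-0.77,0,0,0,0,1],[-0.95,-0.77,0,0,0,0,1],[-0.95,-0.77,0,0,0,0,1],[-0.95,-0.77,0,0,0,0,1],[-0.95,-0.77,0,0,0,0,1],[-0.95,-0.77,0,0,0,0,1],[-0.95,-0.77,0,0,0,0,1],[-0.95,-0.77,0,0,0,0,1]]]'
python3 -m pendant '[[[-0.95,-0.77,0,0,0,0,1],[-0.95,-0.77,0,0,0,0,1],[-0.95,-0.77,0,0,0,0,1],[-0.95,-0.77,0,0,0,0,1],[-0.95,-0.77,0,0,0,0,1],[-0.95,-0.77,0,0,0,0,1],[-0.95,-0.77,0,0,0,0,1],[-0.95,-0.77,0,0,0,0,1]]]'
python3 -m pendant '[[[-0.95,-0.77,0,0,0,0,1],[-0.95,-0.77,0,0,0,0,1],[-0.95,-0.77,0,0,0,0,1],[-0.95,-0.77,0,0,0,0,1],[0,0,0,0,0,0,1],[0,0,0,0,0,0,1],[0,0,0,0,0,0,1],[0,0,0,0,0,0,1]]]'
done
cat > wr.py <<'E'
import sys,pickle
from h import *
n=sys.argv[1]; c=cap("wrist",n); pickle.dump(c,open(n+".pkl","wb")); print(c["c2w"].round(4).tolist(),c["k1"])
go(.52,-.06,.33,-81.3)
E
python3 wr.py w1
```

```text
time_s: 3.3
tcp_pos: [0.2724, -0.4819, 0.3447]
eef_rot: [-180.0, -0.0, -81.1]
contact_force: [0.7, 0.8, -0.8]
gripper_width: 0.0879
gripper_force: 0.0
time_s: 4.1
tcp_pos: [0.3705, -0.3126, 0.3448]
eef_rot: [-180.0, -0.0, -81.1]
contact_force: [0.5, -0.2, -0.4]
gripper_width: 0.0877
gripper_force: 0.0
time_s: 4.9
tcp_pos: [0.4686, -0.1433, 0.3448]
eef_rot: [-180.0, -0.0, -81.1]
contact_force: [-0.0, 0.5, -0.5]
gripper_width: 0.0874
gripper_force: 0.0
time_s: 5.7
tcp_pos: [0.5169, -0.0602, 0.3448]
eef_rot: [-180.0, -0.0, -81.1]
contact_force: [0.5, -0.4, -0.1]
gripper_width: 0.0872
gripper_force: 0.0
[[-0.9879, 0.1486, 0.0437, 0.529], [-0.1549, -0.9479, -0.2783, -0.1356], [0.0001, -0.2817, 0.9595, 0.4803], [0.0, 0.0, 0.0, 1.0]] -0.003707684286106213
at [ 0.517  -0.0602  0.3448] [-179.98    0.    -81.11] wz units 0.05 x,y,z units [ 0.01 -0.15  0.74] F [-0.7 -0.2 -0.5] w 0.0876 t 5.8
```

View pics/w1.png

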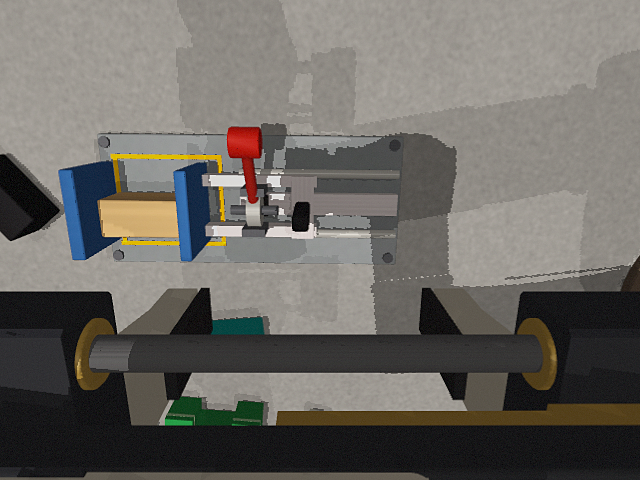

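```bash
cat > b.py <<'E'
import pickle
from h import *
c=pickle.load(open("w1.pkl","rb"))
# screws refined as dark blobs
g=cv2.cvtColor(c["frame"],cv2.COLOR_BGR2GRAY); pts=[]
for u,v in [(104,142),(394,145),(119,255),(388,257)]:
    w=g[v-10:v+11,u-10:u+11].astype(float); m=w<75
    pts.append([u-10+np.nonzero(m)[1].mean(),v-10+np.nonzero(m)[0].mean()]); print(pts[-1],m.sum())
P=cast(c,pts,.013)[:,:2]; print(P.round(4)); ctr=P.mean(0); print("screw centre",ctr, "dirs",[np.degrees(np.arctan2(*(a-b)[::-1])) for a,b in ((P[0],P[1]),(P[2],P[3]))])
y=mask(c,(20,150,80),(32,255,255)); v,u=np.nonzero(y[:, :240]); q=np.stack([u,v],1)[:,None]
for a in (q,): print("yellow",rect(c,a,.012))
q=blobs(mask(c,(0,150,60),(6,255,255)))[0]; top=q[q[:,0,1]<158]; print("knob",rect(c,top,.105),top[:,0].min(0),top[:,0].max(0))
q=blobs(mask(c,(8,60,120),(25,200,255)))
for a in q[:3]: print("wood",a.mean(0),rect(c,a,.062))
E
python3 b.py
```

```text
[np.float64(108.61538461538461), np.float64(139.80769230769232)] 26
[np.float64(394.82065217391306), np.float64(143.6086956521739)] 184
[np.float64(121.22222222222223), np.float64(252.66666666666666)] 18
[np.float64(387.1744186046512), np.float64(257.40697674418607)] 86
[[ 0.751  -0.0792]
 [ 0.4382 -0.1241]
 [ 0.7341  0.0506]
 [ 0.4196  0.0073]]
screw centre [ 0.5857426  -0.03633485] dirs [np.float64(8.155732623261418), np.float64(7.83798183878621)]
yellow (array([0.6977, 0.0853]), array([351.8, 147.7]), 80.9)
knob (array([ 0.5885, -0.1069]), array([30.7, 25.9]), 8.9) [227 127] [261 157]
wood [[138.34375    218.29910714]] (array([ 0.6961, -0.0091]), array([80.7, 39.6]), 8.9)
wood [[ 78.13793103 365.70689655]] (array([0.759 , 0.1776]), array([34.9,  6.3]), -84.8)
```

```bash
cat > b2.py <<'E'
import pickle
from h import *
c=pickle.load(open("w1.pkl","rb"))
P=cast(c,[(104,142),(394.5,144.5),(119,255),(387.5,257.4)],.013)[:,:2]; print(P.round(4),P.mean(0).round(4),[np.degrees(np.arctan2(*(a-b)[::-1])).round(2) for a,b in ((P[0],P[1]),(P[2],P[3]))])
m=mask(c,(20,150,80),(32,255,255),1); m[:,:100]=0;m[:,235:]=0;m[:145]=0;m[255:]=0
v,u=np.nonzero(m); ctr,sz,a=rect(c,np.stack([u,v],1)[:,None],.012); print("yellow",ctr,sz,a)
def line(sel):
    p=cast(c,np.stack([u[sel],v[sel]],1),.012)[:,:2].astype(np.float32); l=cv2.fitLine(p,cv2.DIST_HUBER,0,.001,.001).ravel(); return p.mean(0),np.degrees(np.arctan2(l[1],l[0])),len(p)
for n,s in (("-y",(v<162)&(u>122)&(u<170)),("+y",(v>238)&(u>130)&(u<175)),("-x",(u>215)&(v>165)&(v<235))): print(n,line(s))
E
python3 b2.py
```

```text
[[ 0.7561 -0.0761]
 [ 0.4384 -0.1231]
 [ 0.7367  0.054 ]
 [ 0.4192  0.0073]] [ 0.5876 -0.0345] [np.float64(8.42), np.float64(8.37)]
yellow [ 0.6809 -0.021 ] [124.1 105.6] 8.2
-y (array([ 0.7101595 , -0.06771903], dtype=float32), np.float32(8.53734), 220)
+y (array([0.69814473, 0.03248392], dtype=float32), np.float32(8.966857), 176)
-x (array([ 0.62254035, -0.03241006], dtype=float32), np.float32(-81.71812), 178)
```

```bash
python3 -c "
from h import *
go(.5885,-.1069,.106,-81.6)"
```

```text
at [ 0.517  -0.0602  0.3448] [-179.98    0.    -81.11] wz units 0.12 x,y,z units [ 2.83 -3.2  11.94] F [-0.7 -0.2 -0.5] w 0.0876 t 5.8
```

```bash

python3 -m pendant '[[[0.71,-0.8,0.5,0,0,0.12,1],[0.71,-0.8,0.5,0,0,0,1],[0.71,-0.8,0.5,0,0,0,1],[0.70,-0.8,0.5,0,0,0,1],[0,0,1,0,0,0,1],[0,0,1,0,0,0,1],[0,0,1,0,0,0,1],[0,0,1,0,0,0,1]]]'
python3 -m pendant '[[[0,0,1,0,0,0,1],[0,0,1,0,0,0,1],[0,0,1,0,0,0,1],[0,0,1,0,0,0,1],[0,0,1,0,0,0,1],[0,0,0.94,0,0,0,1],[0,0,0,0,0,0,1],[0,0,0,0,0,0,1]]]'
python3 -m pendant '[[[0,0,0,0,0,0,-1],[0,0,0,0,0,0,-1],[0,0,0,0,0,0,-1],[0,0,0,0,0,0,-1],[0,0,0,0,0,0,-1],[0,0,0,0,0,0,-1],[0,0,0,0,0,0,-1],[0,0,0,0,0,0,-1]]]' 15
python3 - <<'E'
from h import *
go(.5885,-.1069,.106,-81.6)
cap("side","s1"); cv2.imwrite("pics/s1z.png",cv2.resize(cv2.imread("pics/s1.png")[140:300,220:420],None,fx=3,fy=3))
E
```

```text
time_s: 6.55
tcp_pos: [0.5888, -0.1066, 0.2239]
eef_rot: [-180.0, -0.0, -81.6]
contact_force: [-0.0, 0.4, 0.2]
gripper_width: 0.0877
gripper_force: 0.0
time_s: 7.35
tcp_pos: [0.5891, -0.1065, 0.1061]
eef_rot: [180.0, -0.0, -81.6]
contact_force: [-0.0, 0.2, -0.3]
gripper_width: 0.0873
gripper_force: 0.0
time_s: 8.15
tcp_pos: [0.589, -0.106, 0.1057]
eef_rot: [180.0, 0.0, -81.5]
contact_force: [-0.9, -0.3, -0.2]
gripper_width: 0.0288
gripper_force: 0.0
at [ 0.589  -0.106   0.1057] [180.     0.   -81.53] wz units 0.02 x,y,z units [ 0.04  0.03 -0.01] F [-0.9 -0.3 -0.2] w 0.0288 t 8.2
```

View pics/s1z.png

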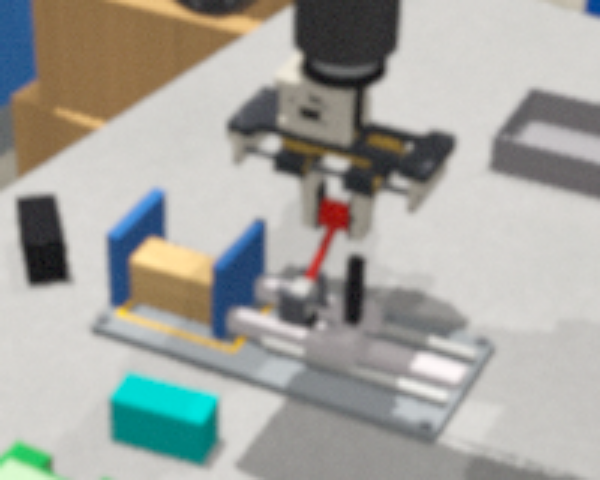

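```bash

python3 -m pendant '[[[0,0,0,0,0,0,-1],[0,0,0,0,0,0,-1],[-0.31,0,-0.43,0,0,0,-1],[-0.37,0,-0.39,0,0,0,-1],[-0.41,0,-0.34,0,0,0,-1],[-0.45,0,-0.28,0,0,0,-1],[-0.48,0,-0.22,0,0,0,-1],[-0.51,0,-0.16,0,0,0,-1]]]' 20
python3 -m pendant '[[[-0.52,0,-0.1,0,0,0,-1],[-0.53,0,-0.03,0,0,0,-1],[-0.53,0,0.03,0,0,0,-1],[-0.52,0,0.1,0,0,0,-1],[-0.51,0,0.16,0,0,0,-1],[-0.48,0,0.22,0,0,0,-1],[-0.45,0,0.28,0,0,0,-1],[-0.41,0,0.34,0,0,0,-1]]]'
python3 -m pendant '[[[-0.37,0,0.39,0,0,0,-1],[-0.31,0,0.43,0,0,0,-1],[-0.05,0,0.07,0,0,0,-1],[0,0,0,0,0,0,-1],[0,0,0,0,0,0,-1],[0,0,0,0,0,0,-1],[0,0,0,0,0,0,-1],[0,0,0,0,0,0,-1]]]'
python3 - <<'E'
from h import *
go(.5885,-.1069,.106,-81.6)
cap("side","s2"); cv2.imwrite("pics/s2z.png",cv2.resize(cv2.imread("pics/s2.png")[140:300,220:420],None,fx=3,fy=3))
E
```

```text
time_s: 9.0
tcp_pos: [0.5814, -0.0572, 0.1422]
eef_rot: [179.9, -0.1, -81.5]
contact_force: [0.7, -8.7, -1.9]
gripper_width: 0.0277
gripper_force: 20.0
time_s: 9.8
tcp_pos: [0.5719, 0.0235, 0.1244]
eef_rot: [-179.7, 0.0, -81.5]
contact_force: [-1.6, 3.4, 10.7]
gripper_width: 0.0275
gripper_force: 20.0
time_s: 10.6
tcp_pos: [0.5702, 0.0392, 0.1063]
eef_rot: [-179.7, 0.1, -81.4]
contact_force: [-1.7, 11.6, 8.0]
gripper_width: 0.0278
gripper_force: 20.0
at [0.5702 0.0392 0.1063] [-1.7966e+02  1.4000e-01 -8.1450e+01] wz units 0.04 x,y,z units [7.36 0.16 0.01] F [-1.7 11.6  8. ] w 0.0278 t 10.6
```

View pics/s2z.png

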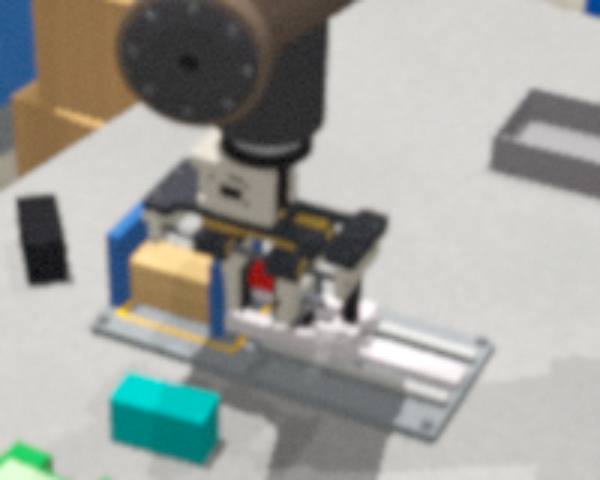

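```bash

python3 -m pendant '[[[0,0,0,0,0,0,0.2],[0,0,0,0,0,0,0.2],[0,0,0,0,0,0,0.2],[0,0,-1,0,0,0,0.2],[0,0,-1,0,0,0,0.2],[0,0,-1,0,0,0,0.2],[0,0,-1,0,0,1,1],[0,0,-1,0,0,1,1]]]'
python3 -m pendant '[[[0,0,-1,0,0,1,1],[0,0,0,0,0,1,1],[0,0,0,0,0,1,1],[0,0,0,0,0,1,1],[0,0,0,0,0,1,1],[0,0,0,0,0,1,1],[0,0,0,0,0,1,1],[0,0,0,0,0,1,1]]]'
python3 -m pendant '[[[0,0,0,0,0,1,1],[0,0,0,0,0,1,1],[0,0,0,0,0,1,1],[0,0,0,0,0,1,1],[0,0,0,0,0,1,1],[0,0,0,0,0,1,1],[0,0,0,0,0,1,1],[0,0,0,0,0,1,1]]]'
python3 -m pendant '[[[0,0,0,0,0,1,1],[0,0,0,0,0,1,1],[0,0,0,0,0,1,1],[0,0,0,0,0,1,1],[0,0,0,0,0,0.5,1],[0,0,0,0,0,0,1],[0,0,0,0,0,0,1],[0,0,0,0,0,0,1]]]'
python3 - <<'E'
from h import *
go(.5301,-.0407,.107,-171.6)
cap("wrist","w2")
E
```

```text
time_s: 11.45
tcp_pos: [0.5675, 0.0362, 0.2049]
eef_rot: [180.0, -0.0, -89.7]
contact_force: [1.0, 0.8, 0.2]
gripper_width: 0.0636
gripper_force: 0.0
time_s: 12.25
tcp_pos: [0.5675, 0.0362, 0.224]
eef_rot: [180.0, -0.0, -121.7]
contact_force: [0.7, -0.0, -0.9]
gripper_width: 0.0877
gripper_force: 0.0
time_s: 13.05
tcp_pos: [0.5675, 0.0362, 0.224]
eef_rot: [180.0, -0.0, -153.7]
contact_force: [0.4, -0.3, 0.7]
gripper_width: 0.0877
gripper_force: 0.0
time_s: 13.85
tcp_pos: [0.5677, 0.0365, 0.2243]
eef_rot: [-180.0, -0.0, -171.5]
contact_force: [0.3, -0.1, -0.2]
gripper_width: 0.0876
gripper_force: 0.0
at [0.5677 0.0365 0.2243] [-1.7999e+02 -1.0000e-02 -1.7150e+02] wz units 0.03 x,y,z units [ 2.43 -3.54  5.86] F [ 0.3 -0.1 -0.2] w 0.0876 t 13.8
```

View pics/w2.png

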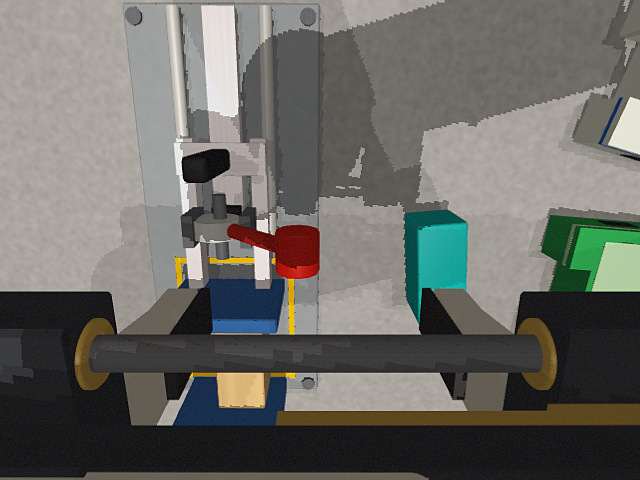

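```bash

python3 -m pendant '[[[0.61,-0.88,0,0,0,0,1],[0.61,-0.88,0,0,0,0,1],[0.61,-0.89,0,0,0,0,1],[0.60,-0.89,0,0,0,0,1],[0,0,1,0,0,0,1],[0,0,1,0,0,0,1],[0,0,1,0,0,0,1],[0,0,1,0,0,0,1]]]'
python3 -m pendant '[[[0,0,1,0,0,0,1],[0,0,0.8,0,0,0,1],[0,0,0,0,0,0,1],[0,0,0,0,0,0,-1],[0,0,0,0,0,0,-1],[0,0,0,0,0,0,-1],[0,0,0,0,0,0,-1],[0,0,0,0,0,0,-1]]]' 25
python3 -m pendant '[[[0,0,0,0,0,0,-1],[0,0,0,0,0,0,-1],[0,0,0,0,0,0,-1],[0,0,0,0,0,0,-1],[0,0,0,0,0,0,-1],[0,0,0,0,0,0,-1],[0,0,0,0,0,0,-1],[0,0,0,0,0,0,-1]]]' 25
python3 -c "
from h import *
go(.5301,-.0407,.107,-171.6)"
```

```text
time_s: 14.7
tcp_pos: [0.5294, -0.042, 0.1441]
eef_rot: [180.0, 0.0, -171.6]
contact_force: [0.6, 0.4, 0.1]
gripper_width: 0.0876
gripper_force: 0.0
time_s: 15.5
tcp_pos: [0.5303, -0.0405, 0.1088]
eef_rot: [180.0, 0.0, -171.5]
contact_force: [-0.1, -0.2, -1.3]
gripper_width: 0.0533
gripper_force: 0.0
time_s: 16.3
tcp_pos: [0.5299, -0.0422, 0.1083]
eef_rot: [-179.9, -0.1, -171.5]
contact_force: [1.6, -10.7, -1.7]
gripper_width: 0.0162
gripper_force: 25.0
at [ 0.5299 -0.0422  0.1083] [-1.7989e+02 -7.0000e-02 -1.7154e+02] wz units 0.01 x,y,z units [-0.02  0.07  0.07] F [  1.6 -10.7  -1.7] w 0.0162 t 16.3
```

```bash

python3 -m pendant '[[[0.3,-0.06,0,0,0,0,-1],[0.5,0,0,0,0,0,-1],[0.5,0,0,0,0,0,-1],[0.5,0,0,0,0,0,-1],[0.5,0,0,0,0,0,-1],[0.5,0,0,0,0,0,-1],[0.4,0,0,0,0,0,-1],[0.2,0,0,0,0,0,-1]]]'
python3 -m pendant '[[[0,0,0,0,0,0,-1],[0,0,0,0,0,0,-1],[0,0,0,0,0,0,0.2],[0,0,0,0,0,0,0.2],[0,0,0,0,0,0,0.2],[0,0,-1,0,0,0,0.2],[0,0,-1,0,0,0,0.2],[0,0,-1,0,0,0,0.2]]]'
python3 -m pendant '[[[0,0,-1,0,0,0,1],[0,0,-1,0,0,0,1],[0,0,-1,0,0,0,1],[-1,0,-1,0,0,0,1],[-1,0,-1,0,0,0,1],[0,0,-1,0,0,0,1],[0,0,0,0,0,0,1],[0,0,0,0,0,0,1]]]'
python3 wr.py w3
```

```text
time_s: 17.1
tcp_pos: [0.4617, -0.0522, 0.1083]
eef_rot: [-180.0, -0.0, -171.5]
contact_force: [2.6, -4.5, -3.6]
gripper_width: 0.0157
gripper_force: 25.0
time_s: 17.9
tcp_pos: [0.4631, -0.0515, 0.169]
eef_rot: [180.0, -0.0, -171.5]
contact_force: [0.1, -0.5, -0.1]
gripper_width: 0.0518
gripper_force: 0.0
time_s: 18.7
tcp_pos: [0.5026, -0.0456, 0.2883]
eef_rot: [180.0, 0.0, -171.5]
contact_force: [-1.3, 0.1, 0.0]
gripper_width: 0.0875
gripper_force: 0.0
[[-0.1476, -0.9487, -0.2797, 0.4273], [0.989, -0.1417, -0.0413, -0.0569], [-0.0005, -0.2827, 0.9592, 0.4238], [0.0, 0.0, 0.0, 1.0]] -0.003707684286106213
at [ 0.5022 -0.0457  0.2878] [ 1.7997e+02 -3.0000e-02 -1.7154e+02] wz units -22.56 x,y,z units [ 0.84 -0.77 -2.11] F [0.  0.  0.3] w 0.0875 t 18.8
```

View pics/w3.png

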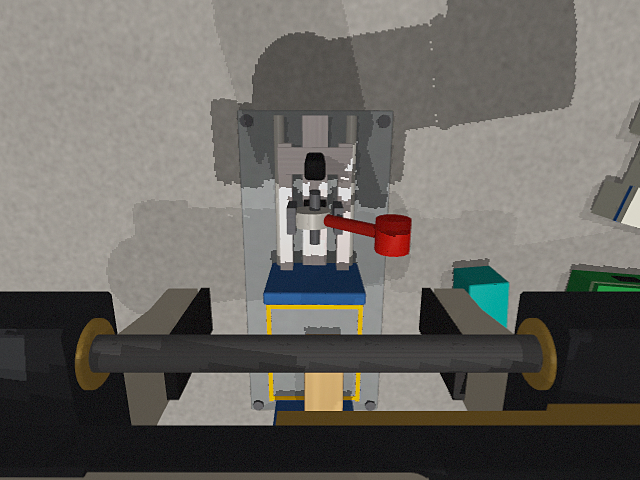

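```bash
python3 - <<'E'
import pickle
from h import *
c=pickle.load(open("w3.pkl","rb"))
P=cast(c,[(246.5,120.5),(384,121),(258.5,405),(370.5,405.7)],.013)[:,:2]; print(P.round(4),P.mean(0).round(4),[np.degrees(np.arctan2(*(a-b)[::-1])).round(2) for a,b in ((P[2],P[0]),(P[3],P[1]))])
m=mask(c,(20,150,80),(32,255,255),1); m[:,:260]=0;m[:,368:]=0;m[:300]=0;m[408:]=0
v,u=np.nonzero(m); print("yellow",rect(c,np.stack([u,v],1)[:,None],.012))
# spacer, top camera
t=cap("top","t1"); import pickle; pickle.dump(t,open("t1.pkl","wb"))
for q in blobs(mask(t,(10,80,110),(25,200,255)),100)[:6]: print("wood",q.mean(0),rect(t,q,.062))
E
```

```text
[[ 0.4384 -0.122 ]
 [ 0.4194  0.0083]
 [ 0.7568 -0.0756]
 [ 0.7382  0.0551]] [ 0.5882 -0.0335] [np.float64(8.3), np.float64(8.36)]
yellow (array([ 0.6811, -0.0206]), array([123.6, 106. ]), 8.3)
wood [[131.07 271.63]] (array([0.5268, 0.46  ]), array([86.5, 86.4]), 2.9)
wood [[623.8137931   30.23448276]] (array([ 1.1669, -0.7777]), array([167.7,  37.4]), 8.4)
wood [[575.68393782  46.50777202]] (array([ 1.1273, -0.6555]), array([237.4,  36.2]), 2.2)
wood [[322.17204301 207.34408602]] (array([ 0.6922, -0.0053]), array([85.3, 41. ]), 8.0)
wood [[571.76023392 476.91812865]] (array([ 0.0547, -0.6077]), array([195.6,  11.5]), -89.5)
wood [[ 39.95918367 167.46938776]] (array([0.7857, 0.704 ]), array([43.3, 31.3]), -54.4)
```

View pics/t1.png

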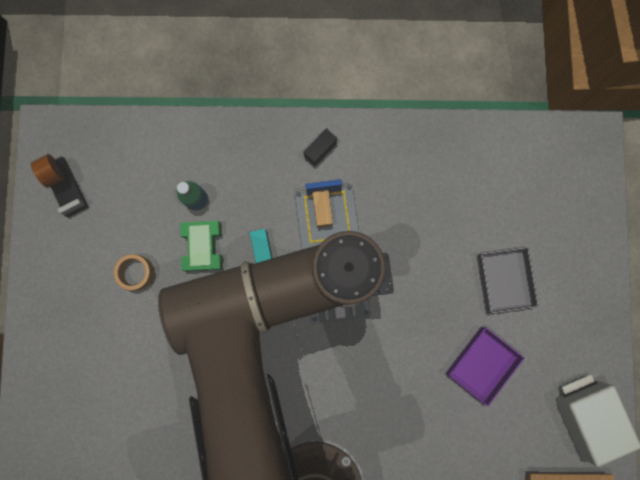

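```bash

python3 -c "
from h import *
go(.694,-.007,.055,-171.65)"
```

```text
at [ 0.5021 -0.0458  0.2876] [ 1.7998e+02 -6.0000e-02 -1.7154e+02] wz units 0.03 x,y,z units [-9.78  0.52 11.63] F [-0.3 -0.3  0.4] w 0.0875 t 18.8
```

```bash

python3 -m pendant '[[[-0.98,0.05,0,0,0,0.03,1],[-0.98,0.05,0,0,0,0,1],[-0.98,0.05,0,0,0,0,1],[-0.98,0.05,0,0,0,0,1],[-0.98,0.05,0,0,0,0,1],[-0.98,0.05,0,0,0,0,1],[-0.98,0.05,0,0,0,0,1],[-0.98,0.05,0,0,0,0,1]]]'
python3 -m pendant '[[[-0.98,0.05,0,0,0,0,1],[-0.96,0.06,0,0,0,0,1],[0,0,1,0,0,0,1],[0,0,1,0,0,0,1],[0,0,1,0,0,0,1],[0,0,1,0,0,0,1],[0,0,1,0,0,0,1],[0,0,1,0,0,0,1]]]'
python3 -m pendant '[[[0,0,1,0,0,0,1],[0,0,1,0,0,0,1],[0,0,1,0,0,0,1],[0,0,1,0,0,0,1],[0,0,1,0,0,0,1],[0,0,0.63,0,0,0,1],[0,0,0,0,0,0,1],[0,0,0,0,0,0,-1]]]'
python3 -m pendant '[[[0,0,0,0,0,0,-1],[0,0,0,0,0,0,-1],[0,0,0,0,0,0,-1],[0,0,0,0,0,0,-1],[0,0,0,0,0,0,-1],[0,0,0,0,0,0,-1],[0,0,0,0,0,0,-1],[0,0,0,0,0,0,-1]]]' 25
python3 -m pendant '[[[0,0,-0.5,0,0,0,-1],[0,0,-1,0,0,0,-1],[0,0,-1,0,0,0,-1],[0,0,-1,0,0,0,-1],[0,0,-1,0,0,0,-1],[0,0,-1,0,0,0,-1],[0,0,-1,0,0,0,-1],[0,0,-1,0,0,0,-1]]]'
python3 - <<'E'
from h import *
t=cap("top"); g=cv2.cvtColor(t["frame"],cv2.COLOR_BGR2GRAY)
# tray: dark walls around grey floor
m=((g<62)).astype(np.uint8)*255; m[:, :430]=0; m[:200]=0; m[340:]=0
for q in blobs(m,100)[:4]: print(q.mean(0),rect(t,q,.045))
go(.519,-.470,.2,-171.65)
E
```

```text
time_s: 19.6
tcp_pos: [0.6569, -0.015, 0.2872]
eef_rot: [180.0, -0.1, -171.7]
contact_force: [-0.2, -0.5, -0.6]
gripper_width: 0.0875
gripper_force: 0.0
time_s: 20.4
tcp_pos: [0.694, -0.0074, 0.1665]
eef_rot: [180.0, -0.1, -171.7]
contact_force: [0.5, 0.9, 0.2]
gripper_width: 0.0874
gripper_force: 0.0
time_s: 21.2
tcp_pos: [0.6948, -0.0074, 0.0558]
eef_rot: [-180.0, -0.0, -171.6]
contact_force: [0.4, 0.1, 0.2]
gripper_width: 0.0839
gripper_force: 0.0
time_s: 22.0
tcp_pos: [0.6948, -0.0074, 0.056]
eef_rot: [-180.0, 0.0, -171.7]
contact_force: [0.2, -0.2, 2.2]
gripper_width: 0.0401
gripper_force: 25.0
time_s: 22.8
tcp_pos: [0.6944, -0.0073, 0.207]
eef_rot: [180.0, -0.0, -171.7]
contact_force: [0.7, -0.3, -1.0]
gripper_width: 0.0399
gripper_force: 25.0
[[529.1025641  276.77777778]] (array([ 0.5278, -0.5208]), array([139.3,  10.8]), 8.7)
at [ 0.6961 -0.0074  0.2112] [-179.97    0.29 -171.63] wz units 0.01 x,y,z units [ 12.12 -21.6    0.56] F [2.6 0.  3.3] w 0.0397 t 22.9
```

```bash

python3 -m pendant '[[[0.5,-0.9,0,0,0,0,-1],[0.5,-0.9,0,0,0,0,-1],[0.5,-0.9,0,0,0,0,-1],[0.5,-0.9,0,0,0,0,-1],[0.5,-0.9,0,0,0,0,-1],[0.5,-0.9,0,0,0,0,-1],[0.5,-0.9,0,0,0,0,-1],[0.5,-0.9,0,0,0,0,-1]]]'
python3 -m pendant '[[[0.5,-0.9,0,0,0,0,-1],[0.5,-0.9,0,0,0,0,-1],[0.5,-0.9,0,0,0,0,-1],[0.5,-0.9,0,0,0,0,-1],[0.5,-0.9,0,0,0,0,-1],[0.5,-0.9,0,0,0,0,-1],[0.5,-0.9,0,0,0,0,-1],[0.5,-0.9,0,0,0,0,-1]]]'
python3 -m pendant '[[[0.5,-0.9,0,0,0,0,-1],[0.5,-0.9,0,0,0,0,-1],[0.5,-0.9,0,0,0,0,-1],[0.5,-0.9,0,0,0,0,-1],[0.5,-0.9,0,0,0,0,-1],[0.5,-0.9,0,0,0,0,-1],[0.1,0,0,0,0,0,-1],[0,0,0,0,0,0,-1]]]'
python3 - <<'E'
from h import *
go(.519,-.470,.049,-171.65)
a=cap("wrist")["frame"][:,:]; b=cap("side")["frame"][120:300,300:500]
cv2.imwrite("pics/m1.png",np.vstack([cv2.resize(a,(400,300)),cv2.resize(b,(400,300))]))
E
```

```text
time_s: 23.65
tcp_pos: [0.6357, -0.1632, 0.2058]
eef_rot: [-180.0, 0.0, -171.7]
contact_force: [0.3, -0.2, -1.7]
gripper_width: 0.0401
gripper_force: 25.0
time_s: 24.45
tcp_pos: [0.5773, -0.3171, 0.2058]
eef_rot: [-180.0, 0.0, -171.7]
contact_force: [1.0, -0.7, -0.7]
gripper_width: 0.0397
gripper_force: 25.0
time_s: 25.25
tcp_pos: [0.5315, -0.4322, 0.2055]
eef_rot: [180.0, -0.0, -171.7]
contact_force: [0.6, -0.1, -0.9]
gripper_width: 0.04
gripper_force: 25.0
at [ 0.5315 -0.4322  0.2055] [ 1.7998e+02 -1.0000e-02 -1.7174e+02] wz units -0.02 x,y,z units [ 0.89 -1.78  7.83] F [ 0.6 -0.1 -0.9] w 0.04 t 25.2
```

View pics/m1.png

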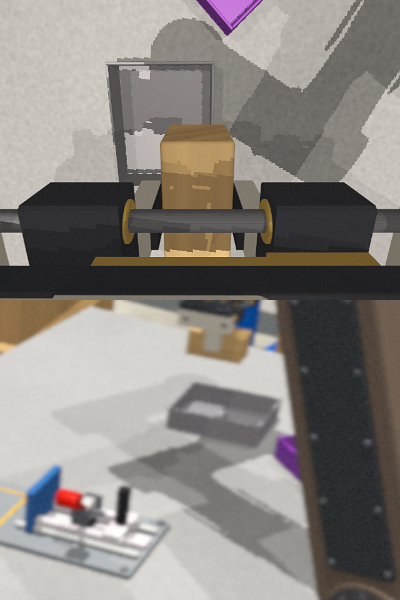

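```bash
python3 - <<'E'
from h import *
c=cap("wrist"); P=cast(c,[(171,101),(341,101)],.045)[:,:2]; print(P, P.mean(0))
d=(P[1]-P[0]); d/=np.linalg.norm(d); n=np.array([d[1],-d[0]]); n*=np.sign(n[0]); print(np.degrees(np.arctan2(*n[::-1])), P.mean(0)+n*.075)
go(*(P.mean(0)+n*.075),.049,-171.65)
E
```

```text
[[ 0.45951021 -0.54170847]
 [ 0.44268285 -0.4269984 ]] [ 0.45109653 -0.48435344]
8.345466093421448 [ 0.52530235 -0.47346783]
at [ 0.5325 -0.4311  0.2058] [ 1.8000e+02  1.0000e-02 -1.7163e+02] wz units 0.0 x,y,z units [ 0.67 -2.04  7.84] F [ 0.6  0.2 -0.6] w 0.0398 t 25.4
```

```bash

python3 -m pendant '[[[0.22,-0.67,0,0,0,0,-1],[0.22,-0.67,0,0,0,0,-1],[0.22,-0.67,0,0,0,0,-1],[0,0,1,0,0,0,-1],[0,0,1,0,0,0,-1],[0,0,1,0,0,0,-1],[0,0,1,0,0,0,-1],[0,0,1,0,0,0,-1]]]'
python3 -m pendant '[[[0,0,1,0,0,0,-1],[0,0,1,0,0,0,-1],[0,0,0.5,0,0,0,-1],[0,0,0.3,0,0,0,-1],[0,0,0,0,0,0,-1],[0,0,0,0,0,0,0.2],[0,0,0,0,0,0,0.2],[0,0,0,0,0,0,0.2]]]'
python3 -m pendant '[[[0,0,0,0,0,0,0.2],[0,0,-1,0,0,0,0.2],[0,0,-1,0,0,0,0.2],[0,0,-1,0,0,0,0.2],[0,0,-1,0,0,0,1],[0,0,-1,0,0,0,1],[0,0,-1,0,0,0,1],[0,0,-1,0,0,0,1]]]'
python3 - <<'E'
from h import *
b=cap("side")["frame"][120:300,300:500]
cv2.imwrite("pics/m2.png",cv2.resize(b,(500,450)))
go(.6,.3,.3,-171.65)
E
```

```text
time_s: 26.2
tcp_pos: [0.525, -0.4741, 0.1048]
eef_rot: [-180.0, -0.0, -171.7]
contact_force: [0.4, 0.3, -1.3]
gripper_width: 0.0398
gripper_force: 25.0
time_s: 27.0
tcp_pos: [0.5258, -0.4734, 0.0509]
eef_rot: [-179.9, 0.1, -171.6]
contact_force: [0.4, 0.0, -0.2]
gripper_width: 0.0519
gripper_force: 0.0
time_s: 27.8
tcp_pos: [0.5252, -0.473, 0.191]
eef_rot: [-180.0, 0.0, -171.6]
contact_force: [0.0, -0.5, -0.1]
gripper_width: 0.0791
gripper_force: 0.0
at [ 0.5264 -0.4742  0.1952] [-179.76    0.22 -171.62] wz units 0.01 x,y,z units [-9.26 37.76 -5.24] F [ 1.3 -0.6  4.1] w 0.0829 t 27.9
```

View pics/m2.png

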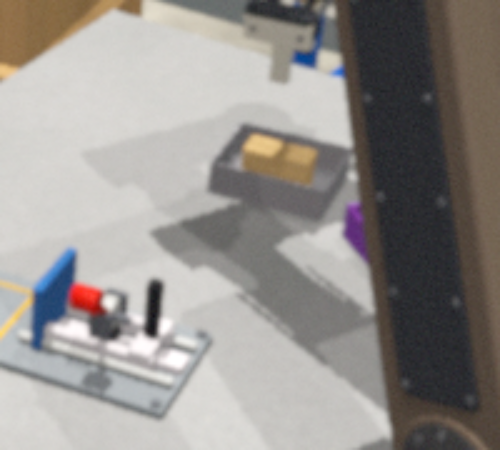

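```bash

python3 -m pendant '[[[-0.15,0.95,-0.5,0,0,0,1],[-0.15,0.95,-0.5,0,0,0,1],[-0.15,0.95,-0.5,0,0,0,1],[-0.15,0.95,-0.5,0,0,0,1],[-0.15,0.95,-0.5,0,0,0,1],[-0.15,0.95,-0.5,0,0,0,1],[-0.15,0.95,-0.5,0,0,0,1],[-0.15,0.95,-0.5,0,0,0,1]]]'
python3 -m pendant '[[[-0.15,0.95,0,0,0,0,1],[-0.15,0.95,0,0,0,0,1],[-0.15,0.95,0,0,0,0,1],[-0.15,0.95,0,0,0,0,1],[-0.15,0.95,0,0,0,0,1],[-0.15,0.95,0,0,0,0,1],[-0.15,0.95,0,0,0,0,1],[-0.15,0.95,0,0,0,0,1]]]'
python3 -m pendant '[[[-0.15,0.95,0,0,0,0,1],[-0.15,0.95,0,0,0,0,1],[-0.15,0.95,0,0,0,0,1],[-0.15,0.95,0,0,0,0,1],[-0.15,0.95,0,0,0,0,1],[-0.15,0.95,0,0,0,0,1],[-0.15,0.95,0,0,0,0,1],[-0.15,0.95,0,0,0,0,1]]]'
python3 -m pendant '[[[-0.15,0.95,0,0,0,0,1],[-0.15,0.95,0,0,0,0,1],[-0.15,0.95,0,0,0,0,1],[-0.15,0.95,0,0,0,0,1],[-0.15,0.95,0,0,0,0,1],[-0.15,0.95,0,0,0,0,1],[-0.15,0.95,0,0,0,0,1],[-0.15,0.95,0,0,0,0,1]]]'
python3 -m pendant '[[[-0.15,0.95,0,0,0,0,1],[-0.15,0.95,0,0,0,0,1],[-0.15,0.95,0,0,0,0,1],[-0.15,0.95,0,0,0,0,1],[-0.15,0.95,0,0,0,0,1],[-0.15,0.95,0,0,0,0,1],[-0.15,0.95,0,0,0,0,1],[-0.15,0.95,0,0,0,0,1]]]'
python3 -m pendant '[[[0.95,0.62,-0.3,0,0,0,1],[0.95,0.62,-0.3,0,0,0,1],[0.95,0.62,-0.3,0,0,0,1],[0.95,0.62,-0.3,0,0,0,1],[0.95,0.62,-0.3,0,0,0,1],[0.95,0.62,-0.3,0,0,0,1],[0.95,0.62,-0.3,0,0,0,1],[0.95,0.62,-0.3,0,0,0,1]]]'
python3 -m pendant '[[[0.95,0.62,-0.3,0,0,0,1],[0.95,0.62,-0.3,0,0,0,1],[0.95,0.62,-0.3,0,0,0,1],[0.95,0.62,-0.3,0,0,0,1],[0.95,0.62,-0.3,0,0,0,1],[0.95,0.62,-0.3,0,0,0,1],[0.95,0.62,-0.3,0,0,0,1],[0.95,0.62,-0.3,0,0,0,1]]]'
python3 wr.py w4
```

```text
time_s: 28.65
tcp_pos: [0.5269, -0.3173, 0.2708]
eef_rot: [-180.0, 0.0, -171.6]
contact_force: [-0.1, -0.2, -0.4]
gripper_width: 0.0875
gripper_force: 0.0
time_s: 29.45
tcp_pos: [0.5282, -0.1636, 0.2703]
eef_rot: [-180.0, 0.0, -171.6]
contact_force: [-0.7, 0.6, 0.2]
gripper_width: 0.0873
gripper_force: 0.0
time_s: 30.25
tcp_pos: [0.5297, -0.0098, 0.2704]
eef_rot: [180.0, 0.0, -171.6]
contact_force: [-0.6, -0.6, 0.7]
gripper_width: 0.0876
gripper_force: 0.0
time_s: 31.05
tcp_pos: [0.5312, 0.1439, 0.2704]
eef_rot: [180.0, 0.0, -171.6]
contact_force: [0.2, -0.7, 0.0]
gripper_width: 0.088
gripper_force: 0.0
time_s: 31.85
tcp_pos: [0.5337, 0.2979, 0.2696]
eef_rot: [-180.0, -0.0, -171.7]
contact_force: [0.6, -0.4, 0.2]
gripper_width: 0.0876
gripper_force: 0.0
time_s: 32.65
tcp_pos: [0.368, 0.3734, 0.3181]
eef_rot: [180.0, 0.0, -171.7]
contact_force: [-0.0, 0.2, 0.3]
gripper_width: 0.0878
gripper_force: 0.0
time_s: 33.45
tcp_pos: [0.2029, 0.4494, 0.3662]
eef_rot: [180.0, 0.0, -171.7]
contact_force: [-0.5, 0.5, 0.4]
gripper_width: 0.0875
gripper_force: 0.0
[[-0.1455, -0.9491, -0.2795, 0.1276], [0.9894, -0.1398, -0.0403, 0.4383], [-0.0008, -0.2824, 0.9593, 0.5017], [0.0, 0.0, 0.0, 1.0]] -0.003707684286106213
at [0.2013 0.4508 0.3671] [ 1.7988e+02  1.0000e-02 -1.7163e+02] wz units -22.58 x,y,z units [ 27.65 -11.89   1.86] F [-1.7  1.2  2.1] w 0.0875 t 33.5
```

View pics/w4.png

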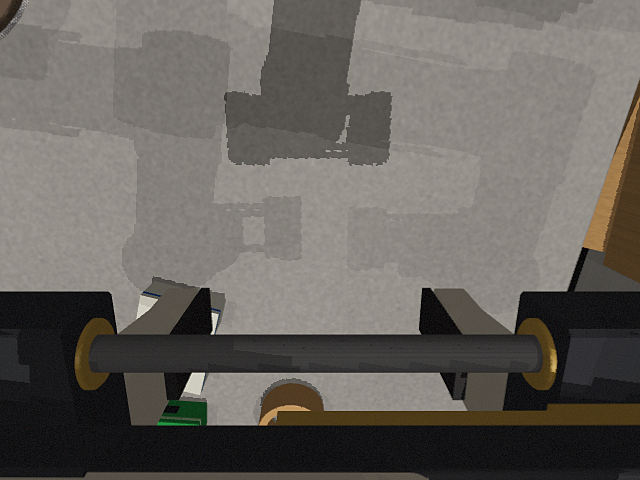

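```bash
python3 - <<'E'
from h import *
import pickle
c=pickle.load(open("w4.pkl","rb")); print(cast(c,[(0,0),(320,0),(639,0)],.0).round(3).tolist())
s=cap("side","s3"); m=mask(s,(45,130,60),(75,255,255)); m[:450]=0
for q in blobs(m,20): print(q[:,0].min(0),q[:,0].max(0)); p=q[:,0]; print(cast(s,p[::12],.045).round(3).tolist()); print(cast(s,[[497,475]],0),[s["depth"][v,u] for u,v in ((497,470),(490,476),(505,478))])
print(s["frame"][474,490:500])
u=slopes(s,[[490,476]]); d=s["depth"][476,490]; print((s["c2w"]@np.r_[u[0,0]*d,-u[0,1]*d,-d,1]))
E
```

```text
[[0.054, 0.081, 0.0], [0.004, 0.425, 0.0], [-0.047, 0.767, 0.0]]
[479 463] [519 479]
[[-0.03, 0.343, 0.045], [-0.03, 0.371, 0.045], [-0.041, 0.372, 0.045], [-0.058, 0.36, 0.045], [-0.075, 0.348, 0.045], [-0.079, 0.34, 0.045], [-0.058, 0.341, 0.045], [-0.037, 0.341, 0.045]]
[[-4.98839671e-02  3.22067370e-01  1.11022302e-16]] [np.float32(0.0), np.float32(0.77077264), np.float32(0.7699898)]
[[111 213  48]
 [108 210  40]
 [107 211  44]
 [110 212  47]
 [109 212  45]
 [108 210  43]
 [106 210  44]
 [106 210  42]
 [114 212  49]
 [111 212  42]]
[-0.05876201  0.52549772  0.26935014  1.        ]
```

```bash

python3 -m pendant '[[[0,0,-1,0,0,0,1],[0,0,-1,0,0,0,1],[0,0,-1,0,0,0,1],[0,0,-1,0,0,0,1],[1,0,-1,0,0,0,1],[1,0,-1,0,0,0,1],[1,0,0,0,0,0,1],[1,0,0,0,0,0,1]]]'
python3 wr.py w5; python3 - <<'E'
from h import *
import pickle
c=pickle.load(open("w5.pkl","rb")); m=mask(c,(40,100,40),(80,255,255))
for q in blobs(m,20): print(q[:,0].min(0),q[:,0].max(0))
cv2.imwrite("pics/w5h.png",cv2.resize(c["frame"][:320],(480,240)))
print(cast(c,[(0,0),(320,0),(639,0),(639,200)],.0).round(3).tolist(),cast(c,[(0,0),(320,0),(639,0)],.27).round(3).tolist())
E
```

```text
time_s: 34.35
tcp_pos: [0.1535, 0.438, 0.4857]
eef_rot: [179.8, -1.5, -169.6]
contact_force: [0.5, -1.1, -0.4]
gripper_width: 0.0879
gripper_force: 0.0
[[-0.1804, -0.9507, -0.2524, 0.0823], [0.9836, -0.1736, -0.049, 0.4245], [0.0028, -0.2571, 0.9664, 0.6231], [0.0, 0.0, 0.0, 1.0]] -0.003707684286106213
at [0.1529 0.4376 0.4854] [ 179.8    -1.56 -169.58] wz units -22.07 x,y,z units [ 27.37 -14.38   7.77] F [-0.7 -1.  -0.7] w 0.088 t 34.4
[397   0] [614  72]
[424   0] [639  50]
[535   0] [639  22]
[160 386] [218 425]
[[-0.01, -0.025, 0.0], [-0.088, 0.402, 0.0], [-0.167, 0.828, 0.0], [0.093, 0.932, 0.0]] [[0.03, 0.17, 0.27], [-0.014, 0.411, 0.27], [-0.059, 0.653, 0.27]]
```

View pics/w5h.png

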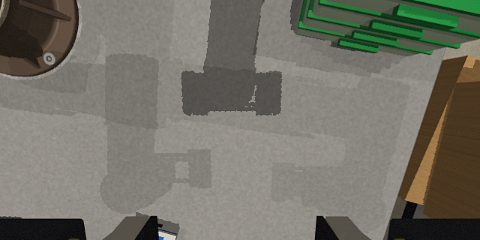

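```bash
python3 - <<'E'
from h import *
go(.66,.3,.33,-171.65)
s=r.get_state(); Rc=R.from_euler("xyz",s["eef_rot"],degrees=True); print("turn units",(Rc.inv()*R.from_euler("xyz",[180,0,-171.65],degrees=True)).as_rotvec(degrees=True)/4)
E
```

```text
at [0.1529 0.4376 0.4854] [ 179.8    -1.56 -169.58] wz units 0.52 x,y,z units [-24.09 -10.49   7.77] F [-0.7 -1.  -0.7] w 0.088 t 34.4
turn units [ 0.04192735 -0.3907539   0.51575871]
```

```bash

python3 -m pendant '[[[-0.93,-0.4,0.3,0,0,0,1],[-0.93,-0.4,0.3,0,0,0,1],[-0.93,-0.4,0.3,0,0,0,1],[-0.93,-0.4,0.3,0,0,0,1],[-0.93,-0.4,0.3,0,0,0,1],[-0.93,-0.4,0.3,0,0,0,1],[-0.93,-0.4,0.3,0,0,0,1],[-0.93,-0.4,0.3,0,0,0,1]]]'
python3 -m pendant '[[[-0.93,-0.4,0.3,0,0,0,1],[-0.93,-0.4,0.3,0,0,0,1],[-0.93,-0.4,0.3,0,0,0,1],[-0.93,-0.4,0.3,0,0,0,1],[-0.93,-0.4,0.3,0,0,0,1],[-0.93,-0.4,0.3,0,0,0,1],[-0.93,-0.4,0.3,0,0,0,1],[-0.93,-0.4,0.3,0,0,0,1]]]'
python3 -m pendant '[[[-0.93,-0.4,0.3,0,0,0,1],[-0.93,-0.4,0.3,0,0,0,1],[-0.93,-0.4,0.3,0,0,0,1],[-0.93,-0.4,0.3,0,0,0,1],[-0.93,-0.4,0.3,0,0,0,1],[-0.93,-0.4,0.3,0,0,0,1],[-0.93,-0.4,0.3,0,0,0,1],[-0.93,-0.4,0.3,0,0,0,1]]]'
cat > l.py <<'E'
import sys
from h import *
go(*[float(a) for a in sys.argv[1:5]])
s=r.get_state(); Rc=R.from_euler("xyz",s["eef_rot"],degrees=True); print("turn units",((Rc.inv()*R.from_euler("xyz",[180,0,float(sys.argv[4])],degrees=True)).as_rotvec(degrees=True)/4).round(2))
E
python3 l.py .66 .3 .33 -171.65
```

```text
time_s: 35.2
tcp_pos: [0.3116, 0.401, 0.4324]
eef_rot: [179.9, -1.5, -169.7]
contact_force: [-0.3, 0.3, 0.2]
gripper_width: 0.0877
gripper_force: 0.0
time_s: 36.0
tcp_pos: [0.4681, 0.3646, 0.3802]
eef_rot: [179.9, -1.5, -169.7]
contact_force: [0.4, 0.7, 0.3]
gripper_width: 0.0874
gripper_force: 0.0
time_s: 36.8
tcp_pos: [0.6255, 0.3285, 0.3292]
eef_rot: [179.8, -1.5, -169.7]
contact_force: [0.0, 0.2, -0.2]
gripper_width: 0.0879
gripper_force: 0.0
at [0.6255 0.3285 0.3292] [ 179.81   -1.46 -169.67] wz units 0.49 x,y,z units [-1.5  -1.66 -0.04] F [ 0.   0.2 -0.2] w 0.0879 t 36.8
turn units [ 0.04 -0.37  0.49]
```

```bash

python3 -m pendant '[[[0,0,0,0.04,-0.37,0.49,1],[-0.75,-0.83,0,0,0,0,1],[-0.75,-0.83,0,0,0,0,1],[0,0,0,0,0,0,1],[0,0,0,0,0,0,1],[0,0,0,0,0,0,1],[0,0,0,0,0,0,1],[0,0,0,0,0,0,1]]]'
python3 wr.py w6; python3 - <<'E'
from h import *
import pickle
c=pickle.load(open("w6.pkl","rb"))
for n,lo,hi,z in (("green",(45,50,60),(75,255,255),.045),("bluelid",(105,130,60),(125,255,255),.045),("palelid",(45,30,120),(75,125,255),.045)):
    for q in blobs(mask(c,lo,hi),300)[:4]: print(n,q[:,0].min(0),q[:,0].max(0),*rect(c,q,z))
E
python3 l.py .597 .3 .2 -176
```

```text
time_s: 37.6
tcp_pos: [0.6581, 0.3009, 0.3301]
eef_rot: [180.0, 0.0, -171.6]
contact_force: [0.0, 0.8, -0.0]
gripper_width: 0.0877
gripper_force: 0.0
[[-0.1468, -0.9487, -0.2801, 0.5827], [0.9892, -0.141, -0.0409, 0.2898], [-0.0007, -0.283, 0.9591, 0.4655], [0.0, 0.0, 0.0, 1.0]] -0.003707684286106213
at [0.6581 0.3009 0.33  ] [ 1.7998e+02  4.0000e-02 -1.7159e+02] wz units -22.57 x,y,z units [16.79  9.55  0.  ] F [-0.4  0.6 -0.4] w 0.0878 t 37.6
green [269  68] [375 200] [0.5988 0.2963] [120.1  96.2] 3.8
green [293 238] [353 296] [0.7339 0.32  ] [66.  65.4] 12.1
bluelid [  0 223] [ 71 256] [0.7485 0.0118] [82.3 36.7] -81.6
bluelid [ 0 50] [42 69] [0.5715 0.0061] [40.2 16.4] -87.7
bluelid [295 225] [349 253] [0.7023 0.3139] [57.8 30.1] -79.3
palelid [306  82] [350 107] [0.5592 0.2976] [42.5 21.3] -85.8
palelid [291 176] [341 189] [0.6443 0.2993] [51.1 13.3] -81.6
at [0.6581 0.3009 0.33  ] [ 1.7998e+02  4.0000e-02 -1.7159e+02] wz units 1.1 x,y,z units [3.05 0.17 6.5 ] F [-0.4  0.6 -0.4] w 0.0878 t 37.6
turn units [0.   0.01 1.1 ]
```

View pics/w6.png

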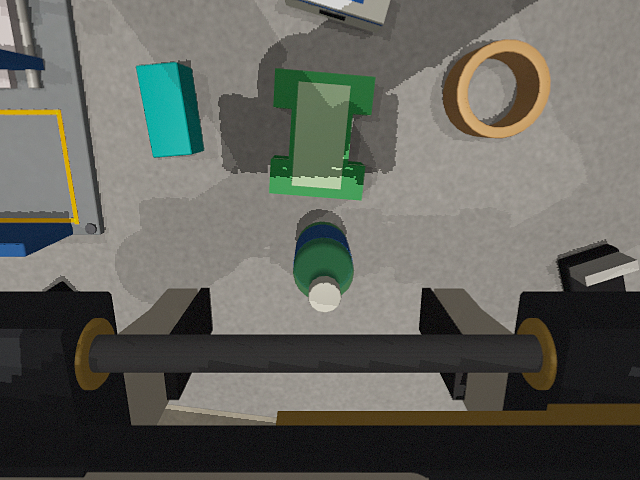

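```bash
python3 l.py .5988 .2963 .030 -176.2;
python3 -m pendant '[[[0,0,0,0,0,1,1],[0.99,0.07,0,0,0,0.15,1],[0.98,0.07,0,0,0,0,1],[0.98,0.07,0,0,0,0,1],[0,0,1,0,0,0,1],[0,0,1,0,0,0,1],[0,0,1,0,0,0,1],[0,0,1,0,0,0,1]]]'
python3 -m pendant '[[[0,0,1,0,0,0,1],[0,0,1,0,0,0,1],[0,0,1,0,0,0,1],[0,0,1,0,0,0,1],[0,0,0,0,0,0,1],[0,0,0,0,0,0,1],[0,0,0,0,0,0,1],[0,0,0,0,0,0,1]]]'
python3 l.py .5988 .2963 .030 -176.2
```

```text
at [0.6581 0.3009 0.33  ] [ 1.7998e+02  4.0000e-02 -1.7159e+02] wz units 1.15 x,y,z units [ 2.97 -0.03 15.  ] F [-0.4  0.6 -0.4] w 0.0878 t 37.6
turn units [0.   0.01 1.15]
time_s: 38.45
tcp_pos: [0.5989, 0.3008, 0.2495]
eef_rot: [180.0, 0.1, -176.2]
contact_force: [0.0, -0.4, 0.3]
gripper_width: 0.0877
gripper_force: 0.0
time_s: 39.25
tcp_pos: [0.5998, 0.301, 0.1713]
eef_rot: [179.9, 0.1, -176.2]
contact_force: [0.3, -0.6, 0.8]
gripper_width: 0.0878
gripper_force: 0.0
at [0.5998 0.301  0.1713] [ 1.7992e+02  1.3000e-01 -1.7622e+02] wz units -0.0 x,y,z units [ 0.07 -0.23  7.07] F [ 0.3 -0.6  0.8] w 0.0878 t 39.2
turn units [ 0.02  0.03 -0.  ]
```

```bash

python3 -m pendant '[[[0.07,-0.23,1,0.02,0.03,0,1],[0,0,1,0,0,0,1],[0,0,1,0,0,0,1],[0,0,1,0,0,0,1],[0,0,1,0,0,0,1],[0,0,1,0,0,0,1],[0,0,1,0,0,0,1],[0,0,0.07,0,0,0,1]]]'
python3 -m pendant '[[[0,0,0,0,0,0,1],[0,0,0,0,0,0,1],[0,0,0,0,0,0,-1],[0,0,0,0,0,0,-1],[0,0,0,0,0,0,-1],[0,0,0,0,0,0,-1],[0,0,0,0,0,0,-1],[0,0,0,0,0,0,-1]]]' 25
python3 l.py .5988 .2963 .030 -176.2
python3 -m pendant '[[[0,0,0,0,0,0,-1],[0,0,0,0,0,0,-1],[0,0,-1,0,0,0,-1],[0,0,-1,0,0,0,-1],[0,0,-1,0,0,0,-1],[0,0,-1,0,0,0,-1],[0,0,-1,0,0,0,-1],[0,0,-1,0,0,0,-1]]]' 25
python3 -m pendant '[[[0,0,-1,0,0,0,-1],[0,0,-1,0,0,-1,-1],[0,0,0,0,0,-0.14,-1],[0,0,0,0,0,0,-1],[0,0,0,0,0,0,-1],[0,0,0,0,0,0,-1],[0,0,0,0,0,0,-1],[0,0,0,0,0,0,-1]]]'
python3 l.py .6795 -.0208 .19 -171.65
```

```text
time_s: 40.05
tcp_pos: [0.597, 0.2949, 0.0265]
eef_rot: [-179.8, -0.3, -176.3]
contact_force: [-0.6, 0.1, 0.3]
gripper_width: 0.0878
gripper_force: 0.0
time_s: 40.85
tcp_pos: [0.5982, 0.2959, 0.0287]
eef_rot: [-179.9, -0.1, -176.2]
contact_force: [-1.1, 0.9, 3.1]
gripper_width: 0.06
gripper_force: 25.0
at [0.5982 0.2959 0.0287] [-1.7995e+02 -7.0000e-02 -1.7623e+02] wz units -0.01 x,y,z units [-0.03  0.02 -0.06] F [-1.1  0.9  3.1] w 0.06 t 40.9
turn units [-0.01 -0.02 -0.01]
time_s: 41.65
tcp_pos: [0.5974, 0.2952, 0.1479]
eef_rot: [-179.9, -0.2, -176.3]
contact_force: [0.3, 0.1, -2.4]
gripper_width: 0.0598
gripper_force: 25.0
time_s: 42.45
tcp_pos: [0.5981, 0.2958, 0.1878]
eef_rot: [-179.9, -0.1, -171.7]
contact_force: [-0.7, 0.0, -3.4]
gripper_width: 0.0602
gripper_force: 25.0
at [0.5981 0.2958 0.1878] [-1.7991e+02 -1.4000e-01 -1.7169e+02] wz units -0.01 x,y,z units [ -1.73 -16.25  -0.11] F [-0.7  0.  -3.4] w 0.0602 t 42.5
turn units [-0.02 -0.04 -0.01]
```

```bash

python3 -m pendant '[[[-0.1,-0.96,0,-0.02,-0.04,0,-1],[-0.1,-0.96,0,0,0,0,-1],[-0.1,-0.96,0,0,0,0,-1],[-0.1,-0.96,0,0,0,0,-1],[-0.1,-0.96,0,0,0,0,-1],[-0.1,-0.96,0,0,0,0,-1],[-0.1,-0.96,0,0,0,0,-1],[-0.1,-0.96,0,0,0,0,-1]]]'
python3 -m pendant '[[[-0.1,-0.96,0,0,0,0,-1],[-0.1,-0.96,0,0,0,0,-1],[-0.1,-0.96,0,0,0,0,-1],[-0.1,-0.96,0,0,0,0,-1],[-0.1,-0.96,0,0,0,0,-1],[-0.1,-0.96,0,0,0,0,-1],[-0.1,-0.96,0,0,0,0,-1],[-0.1,-0.89,0,0,0,0,-1]]]'
python3 -m pendant '[[[0,0,0,0,0,0,-1],[0,0,0,0,0,0,-1],[0,0,1,0,0,0,-1],[0,0,1,0,0,0,-1],[0,0,0,0,0,0,-1],[0,0,0,0,0,0,-1],[0,0,0,0,0,0,-1],[0,0,0,0,0,0,-1]]]'
python3 l.py .6795 -.0208 .0412 -171.65
```

```text
time_s: 43.25
tcp_pos: [0.6367, 0.1445, 0.1884]
eef_rot: [180.0, 0.1, -171.7]
contact_force: [0.4, 0.3, -2.5]
gripper_width: 0.0601
gripper_force: 25.0
time_s: 44.05
tcp_pos: [0.6745, -0.0037, 0.1883]
eef_rot: [180.0, 0.0, -171.7]
contact_force: [0.6, -0.7, -2.9]
gripper_width: 0.0596
gripper_force: 25.0
time_s: 44.85
tcp_pos: [0.6749, -0.0017, 0.1497]
eef_rot: [180.0, 0.2, -171.7]
contact_force: [-0.8, -0.3, -2.3]
gripper_width: 0.0599
gripper_force: 25.0
at [ 0.6749 -0.0017  0.1497] [ 1.7998e+02  1.7000e-01 -1.7165e+02] wz units -0.0 x,y,z units [-0.09 -0.98  5.43] F [-0.8 -0.3 -2.3] w 0.0599 t 44.9
turn units [ 0.    0.04 -0.  ]
```

```bash

python3 -m pendant '[[[-0.05,-0.49,0,0,0.04,0,-1],[-0.04,-0.49,0,0,0,0,-1],[0,0,0,0,0,0,-1],[0,0,0.6,0,0,0,-1],[0,0,0.6,0,0,0,-1],[0,0,0,0,0,0,-1],[0,0,0,0,0,0,-1],[0,0,0,0,0,0,-1]]]'
python3 l.py .6795 -.0208 .0412 -171.65
python3 -m pendant '[[[0,0,0.6,0,0,0,-1],[0,0,0.6,0,0,0,-1],[0,0,0.6,0,0,0,-1],[0,0,0.6,0,0,0,-1],[0,0,0.6,0,0,0,-1],[0,0,0.6,0,0,0,-1],[0,0,0.3,0,0,0,-1],[0,0,0,0,0,0,-1]]]'
python3 -m pendant '[[[0,0,0,0,0,0,-1],[0,0,0,0,0,0,-1],[0,0,0,0,0,0,-1],[0,0,0,0,0,0,-1],[0,0,0,0,0,0,-1],[0,0,0,0,0,0,-1],[0,0,0,0,0,0,-1],[0,0,0,0,0,0,-1]]]'
python3 l.py .6795 -.0208 .0412 -171.65
```

```text
time_s: 45.65
tcp_pos: [0.6791, -0.0209, 0.1245]
eef_rot: [180.0, -0.1, -171.6]
contact_force: [0.3, -0.2, -3.0]
gripper_width: 0.0598
gripper_force: 25.0
at [ 0.6791 -0.0209  0.1245] [ 1.8000e+02 -9.0000e-02 -1.7165e+02] wz units 0.0 x,y,z units [-0.02  0.    4.16] F [ 0.3 -0.2 -3. ] w 0.0598 t 45.6
turn units [ 0.   -0.02  0.  ]
time_s: 46.45
tcp_pos: [0.678, -0.0213, 0.0449]
eef_rot: [180.0, -0.2, -171.7]
contact_force: [0.6, 0.2, -2.5]
gripper_width: 0.0597
gripper_force: 25.0
time_s: 47.25
tcp_pos: [0.6787, -0.0211, 0.0464]
eef_rot: [180.0, -0.1, -171.7]
contact_force: [0.1, -0.0, -2.8]
gripper_width: 0.0603
gripper_force: 25.0
at [ 0.6787 -0.0211  0.0464] [ 1.7998e+02 -1.0000e-01 -1.7167e+02] wz units -0.01 x,y,z units [-0.04  0.01  0.26] F [ 0.1 -0.  -2.8] w 0.0603 t 47.2
turn units [ 0.   -0.02 -0.01]
```

Lower the last 5 mm, release to 75 mm, rise, and go look at the white case.

```bash

python3 -m pendant '[[[-0.04,0,0.15,0,-0.02,0,-1],[0,0,0.12,0,0,0,-1],[0,0,0,0,0,0,-1],[0,0,0,0,0,0,-1],[0,0,0,0,0,0,0.6],[0,0,0,0,0,0,0.6],[0,0,0,0,0,0,0.6],[0,0,0,0,0,0,0.6]]]'
python3 -m pendant '[[[0,0,-0.5,0,0,0,0.6],[0,0,-1,0,0,0,0.6],[0,0,-1,0,0,0,0.6],[0,0,-1,0,0,0,0.6],[0,0,-1,0,0,0,0.6],[0,0,-1,0,0,0,1],[0,0,-1,0,0,0,1],[0,0,-1,0,0,0,1]]]'
python3 -m pendant '[[[0,0,-1,0,0,0,1],[0,0,-1,0,0,0,1],[0,0,-1,0,0,0,1],[0,0,-1,0,0,0,1],[0,0,-1,0,0,0,1],[0,0,-1,0,0,0,1],[0,0,-1,0,0,0,1],[0,0,0,0,0,0,1]]]'
python3 l.py .51 .3 .33 -171.65
```

```text
time_s: 48.05
tcp_pos: [0.6797, -0.021, 0.0413]
eef_rot: [180.0, 0.0, -171.7]
contact_force: [0.1, 0.6, -0.8]
gripper_width: 0.0704
gripper_force: 0.0
time_s: 48.85
tcp_pos: [0.6795, -0.0211, 0.1929]
eef_rot: [180.0, 0.0, -171.7]
contact_force: [0.7, -0.3, -0.9]
gripper_width: 0.0861
gripper_force: 0.0
time_s: 49.65
tcp_pos: [0.6805, -0.0213, 0.3356]
eef_rot: [-180.0, 0.3, -171.7]
contact_force: [0.0, -0.3, -0.2]
gripper_width: 0.0874
gripper_force: 0.0
at [ 0.6805 -0.0213  0.3356] [-179.98    0.33 -171.66] wz units -0.0 x,y,z units [ 6.1  17.13  0.28] F [ 0.  -0.3 -0.2] w 0.0874 t 49.6
turn units [-0.01  0.08 -0.  ]
```

```bash

python3 -m pendant '[[[0.36,1,0,0,0.08,0,1],[0.36,1,0,0,0,0,1],[0.36,1,0,0,0,0,1],[0.36,1,0,0,0,0,1],[0.36,1,0,0,0,0,1],[0.36,1,0,0,0,0,1],[0.36,1,0,0,0,0,1],[0.36,1,0,0,0,0,1]]]'
python3 -m pendant '[[[0.36,1,0,0,0,0,1],[0.36,1,0,0,0,0,1],[0.36,1,0,0,0,0,1],[0.36,1,0,0,0,0,1],[0.36,1,0,0,0,0,1],[0.36,1,0,0,0,0,1],[0.36,1,0,0,0,0,1],[0,0,0,0,0,0,1]]]'
python3 -m pendant '[[[0,0,0,0,0,0,1],[0,0,0,0,0,0,1],[0,0,0,0,0,0,1],[0,0,0,0,0,0,1],[0,0,0,0,0,0,1],[0,0,0,0,0,0,1],[0,0,0,0,0,0,1],[0,0,0,0,0,0,1]]]'
cat > wc.py <<'E'
from h import *
c=cap("wrist","w7")
m=mask(c,(105,130,60),(125,255,255),3)
for q in blobs(m,300)[:3]: print("blue",q[:,0].min(0),q[:,0].max(0),*rect(c,q,.045))
m=mask(c,(0,0,150),(180,60,255)); m[285:]=0
for q in blobs(m,300)[:5]: print("white",q[:,0].min(0),q[:,0].max(0),*rect(c,q,.045))
t=cap("top","t2")
for q in blobs(mask(t,(45,40,50),(75,255,255)),60)[:5]: print("top green",q[:,0].min(0),q[:,0].max(0),*rect(t,q,.057))
s=cap("side","s4")
for q in blobs(mask(s,(45,40,50),(75,255,255)),60)[:5]: print("side green",q[:,0].min(0),q[:,0].max(0),*rect(s,q,.057))
E
python3 wc.py;python3 l.py .43 .3 .13 172
```

```text
time_s: 50.45
tcp_pos: [0.5986, 0.1294, 0.3315]
eef_rot: [180.0, -0.3, -171.7]
contact_force: [-0.4, 0.5, 0.4]
gripper_width: 0.0875
gripper_force: 0.0
time_s: 51.25
tcp_pos: [0.5282, 0.2616, 0.3318]
eef_rot: [180.0, -0.3, -171.6]
contact_force: [-0.1, -0.4, -0.3]
gripper_width: 0.0875
gripper_force: 0.0
time_s: 52.05
tcp_pos: [0.5293, 0.2601, 0.3316]
eef_rot: [180.0, -0.3, -171.7]
contact_force: [-0.2, 0.4, 0.3]
gripper_width: 0.0875
gripper_force: 0.0
blue [333  36] [410 154] [0.4242 0.2982] [99.2 49.3] -6.9
blue [  0 191] [ 86 216] [ 0.577  -0.0211] [93.5 26.4] -81.7
white [207   7] [581 284] [0.4784 0.329 ] [389.9 273. ] -81.6
white [0 0] [222 243] [0.4749 0.035 ] [243.7 142.2] 44.9
white [227   0] [347  62] [0.3785 0.2115] [109.8  52.6] -81.7
white [522 228] [639 284] [0.5628 0.5567] [124.2  67.9] -69.4
white [  7 255] [ 58 284] [ 0.6528 -0.0339] [50.7 33.6] -81.6
top green [ 9 96] [548 109] [0.9605 0.1107] [1374.1   34.4] -89.5
top green [305 187] [349 241] [ 0.6759 -0.0195] [126.5  96. ] 9.0
top green [177 181] [201 204] [0.7236 0.3245] [57.2 55.1] -40.3
top green [622 110] [639 117] [ 0.946  -0.7867] [43.7 18.4] -89.0
side green [260 214] [313 254] [0.6635 0.0014] [145.2 141.8] 8.3
side green [174 265] [198 288] [0.754  0.2924] [91.2 57.2] -46.3
side green [478 461] [520 479] [-0.0486  0.3553] [71.5 33.5] 36.1
at [0.5293 0.2601 0.3316] [ 179.98   -0.34 -171.67] wz units 4.08 x,y,z units [ 5.19  1.28 10.08] F [-0.5  0.2  0.8] w 0.0876 t 52.2
turn units [-0.01 -0.09  4.08]
```

```bash
python3 l.py .4242 .298 .12 173
python3 -m pendant '[[[0,0,0,0,-0.09,1,1],[0,0,0,0,0,1,1],[0,0,0,0,0,1,1],[0,0,0,0,0,0.84,1],[0.9,0.18,1,0,0,0,1],[0.9,0.18,1,0,0,0,1],[0.9,0.18,1,0,0,0,1],[0.9,0.18,1,0,0,0,1]]]'
python3 -m pendant '[[[0.9,0.18,1,0,0,0,1],[0.5,0.18,1,0,0,0,1],[0,0,1,0,0,0,1],[0,0,1,0,0,0,1],[0,0,1,0,0,0,1],[0,0,0,0,0,0,1],[0,0,0,0,0,0,1],[0,0,0,0,0,0,1]]]'
python3 l.py .4242 .298 .030 173
```

```text
at [0.5293 0.2601 0.3316] [ 179.98   -0.34 -171.67] wz units 3.83 x,y,z units [ 5.45  1.24 10.58] F [-0.5  0.2  0.8] w 0.0876 t 52.2
turn units [-0.01 -0.09  3.83]
time_s: 53.0
tcp_pos: [0.459, 0.2833, 0.251]
eef_rot: [180.0, 0.0, 173.0]
contact_force: [-0.6, -0.4, 0.6]
gripper_width: 0.0878
gripper_force: 0.0
time_s: 53.8
tcp_pos: [0.4333, 0.2944, 0.1528]
eef_rot: [179.9, 0.1, 173.0]
contact_force: [-0.4, 0.2, 0.6]
gripper_width: 0.088
gripper_force: 0.0
at [0.4333 0.2944 0.1528] [1.7992e+02 8.0000e-02 1.7298e+02] wz units -0.0 x,y,z units [0.47 0.12 6.14] F [-0.4  0.2  0.6] w 0.088 t 53.8
turn units [ 0.02  0.02 -0.  ]
```

```bash

python3 -m pendant '[[[0.47,0.12,0,0.02,0.02,0,1],[0,0,1,0,0,0,1],[0,0,1,0,0,0,1],[0,0,1,0,0,0,1],[0,0,1,0,0,0,1],[0,0,1,0,0,0,1],[0,0,1,0,0,0,1],[0,0,0.1,0,0,0,1]]]'
python3 l.py .4242 .298 .030 173
python3 -m pendant '[[[0,0,0,0,0,0,1],[0,0,0,0,0,0,1],[0,0,0,0,0,0,-1],[0,0,0,0,0,0,-1],[0,0,0,0,0,0,-1],[0,0,0,0,0,0,-1],[0,0,0,0,0,0,-1],[0,0,0,0,0,0,-1]]]' 25
python3 -m pendant '[[[0,0,0,0,0,0,-1],[0,0,0,0,0,0,-1],[0,0,0,0,0,0,-1],[0,0,0,0,0,0,-1],[0,0,0,0,0,0,-1],[0,0,0,0,0,0,-1],[0,0,0,0,0,0,-1],[0,0,0,0,0,0,-1]]]' 25
python3 l.py .4242 .298 .030 173
```

```text
time_s: 54.6
tcp_pos: [0.4226, 0.2966, 0.0283]
eef_rot: [-179.8, -0.1, 173.0]
contact_force: [-0.1, -0.4, 0.2]
gripper_width: 0.0875
gripper_force: 0.0
at [0.4226 0.2966 0.0283] [-1.7979e+02 -1.5000e-01  1.7295e+02] wz units -0.01 x,y,z units [-0.07  0.08 -0.08] F [-0.1 -0.4  0.2] w 0.0875 t 54.6
turn units [-0.05 -0.04 -0.01]
time_s: 55.4
tcp_pos: [0.4238, 0.2976, 0.03]
eef_rot: [-180.0, -0.0, 173.0]
contact_force: [-1.8, 1.6, 4.0]
gripper_width: 0.0596
gripper_force: 25.0
time_s: 56.2
tcp_pos: [0.4238, 0.2976, 0.0299]
eef_rot: [-180.0, -0.0, 173.0]
contact_force: [0.6, 0.8, 5.5]
gripper_width: 0.0595
gripper_force: 25.0
at [0.4238 0.2976 0.0299] [-1.7997e+02 -4.0000e-02  1.7297e+02] wz units -0.01 x,y,z units [-0.02  0.02 -0.  ] F [0.6 0.8 5.5] w 0.0595 t 56.2
turn units [-0.01 -0.01 -0.01]
```

```bash

python3 -m pendant '[[[0,0,-0.5,0,0,0,-1],[0,0,-1,0,0,0,-1],[0,0,-1,0,0,0,-1],[0,0,-1,0,0,0,-1],[0,0,-1,0,0,0,-1],[0,0,-1,0,0,0,-1],[0,0,-1,0,0,0,-1],[0,0,-1,0,0,0,-1]]]'
python3 -m pendant '[[[0,0,-1,0,0,-1,-1],[0,0,0,0,0,-1,-1],[0,0,0,0,0,-1,-1],[0,0,0,0,0,-0.84,-1],[0,0,0,0,0,0,-1],[0,0,0,0,0,0,-1],[0,0,0,0,0,0,-1],[0,0,0,0,0,0,-1]]]'
python3 l.py .6797 -.021 .2 -171.65
```

```text
time_s: 57.0
tcp_pos: [0.423, 0.2964, 0.1802]
eef_rot: [-179.8, -0.1, 172.9]
contact_force: [1.0, 0.6, -3.6]
gripper_width: 0.06
gripper_force: 25.0
time_s: 57.8
tcp_pos: [0.4237, 0.2972, 0.1995]
eef_rot: [-179.9, -0.1, -171.7]
contact_force: [-0.4, -0.9, -3.7]
gripper_width: 0.0602
gripper_force: 25.0
at [0.4237 0.2972 0.1995] [-1.7993e+02 -1.0000e-01 -1.7172e+02] wz units -0.02 x,y,z units [-10.35 -17.6   -0.02] F [-0.4 -0.9 -3.7] w 0.0602 t 57.8
turn units [-0.02 -0.02 -0.02]
```

```bash

python3 -m pendant '[[[-0.57,-0.97,0,-0.02,-0.02,-0.02,-1],[-0.57,-0.97,0,0,0,0,-1],[-0.57,-0.97,0,0,0,0,-1],[-0.57,-0.97,0,0,0,0,-1],[-0.57,-0.97,0,0,0,0,-1],[-0.57,-0.97,0,0,0,0,-1],[-0.57,-0.97,0,0,0,0,-1],[-0.57,-0.97,0,0,0,0,-1]]]'
python3 -m pendant '[[[-0.57,-0.97,0,0,0,0,-1],[-0.57,-0.97,0,0,0,0,-1],[-0.57,-0.97,0,0,0,0,-1],[-0.57,-0.97,0,0,0,0,-1],[-0.57,-0.97,0,0,0,0,-1],[-0.57,-0.97,0,0,0,0,-1],[-0.57,-0.97,0,0,0,0,-1],[-0.57,-0.97,0,0,0,0,-1]]]'
python3 -m pendant '[[[-0.57,-0.97,0,0,0,0,-1],[-0.57,-0.97,0,0,0,0,-1],[0,0,0,0,0,0,-1],[0,0,0,0,0,0,-1],[0,0,0.6,0,0,0,-1],[0,0,0.6,0,0,0,-1],[0,0,0,0,0,0,-1],[0,0,0,0,0,0,-1]]]'
python3 l.py .6797 -.021 .0869 -171.65
```

```text
time_s: 58.6
tcp_pos: [0.5371, 0.1564, 0.1995]
eef_rot: [180.0, -0.0, -171.6]
contact_force: [0.6, 1.0, -2.9]
gripper_width: 0.0599
gripper_force: 25.0
time_s: 59.4
tcp_pos: [0.65, 0.0162, 0.1992]
eef_rot: [180.0, -0.0, -171.6]
contact_force: [0.3, 1.3, -3.5]
gripper_width: 0.0599
gripper_force: 25.0
time_s: 60.2
tcp_pos: [0.6773, -0.0177, 0.1747]
eef_rot: [180.0, -0.1, -171.6]
contact_force: [-0.3, 0.7, -3.4]
gripper_width: 0.0601
gripper_force: 25.0
at [ 0.6773 -0.0177  0.1747] [ 1.7998e+02 -9.0000e-02 -1.7155e+02] wz units 0.02 x,y,z units [-0.1  -0.18  4.39] F [-0.3  0.7 -3.4] w 0.0601 t 60.2
turn units [ 0.   -0.02  0.02]
```

```bash

python3 -m pendant '[[[-0.1,-0.18,0,0,-0.02,0.02,-1],[0,0,0.6,0,0,0,-1],[0,0,0.6,0,0,0,-1],[0,0,0.6,0,0,0,-1],[0,0,0.6,0,0,0,-1],[0,0,0.6,0,0,0,-1],[0,0,0.6,0,0,0,-1],[0,0,0.4,0,0,0,-1]]]'
python3 -m pendant '[[[0,0,0,0,0,0,-1],[0,0,0,0,0,0,-1],[0,0,0,0,0,0,-1],[0,0,0,0,0,0,-1],[0,0,0,0,0,0,-1],[0,0,0,0,0,0,-1],[0,0,0,0,0,0,-1],[0,0,0,0,0,0,-1]]]'
python3 l.py .6797 -.021 .0869 -171.65
```

```text
time_s: 61.0
tcp_pos: [0.6799, -0.0213, 0.0938]
eef_rot: [180.0, 0.0, -171.7]
contact_force: [-0.2, 0.0, -3.3]
gripper_width: 0.0595
gripper_force: 25.0
time_s: 61.8
tcp_pos: [0.6804, -0.0213, 0.0955]
eef_rot: [180.0, 0.1, -171.7]
contact_force: [-0.2, -0.9, -2.8]
gripper_width: 0.0597
gripper_force: 25.0
at [ 0.6804 -0.0213  0.0955] [ 1.7997e+02  9.0000e-02 -1.7167e+02] wz units -0.01 x,y,z units [0.03 0.02 0.43] F [-0.2 -0.9 -2.8] w 0.0597 t 61.8
turn units [ 0.01  0.02 -0.01]
```

```bash

python3 -m pendant '[[[0.03,0.02,0.2,0,0.02,0,-1],[0,0,0.15,0,0,0,-1],[0,0,0.07,0,0,0,-1],[0,0,0,0,0,0,-1],[0,0,0,0,0,0,-1],[0,0,0,0,0,0,0.6],[0,0,0,0,0,0,0.6],[0,0,0,0,0,0,0.6]]]'
python3 -m pendant '[[[0,0,0,0,0,0,0.6],[0,0,-0.5,0,0,0,0.6],[0,0,-1,0,0,0,0.6],[0,0,-1,0,0,0,0.6],[0,0,-1,0,0,0,0.6],[0,0,-1,0,0,0,0.6],[0,0,-1,0,0,0,1],[0,0,-1,0,0,0,1]]]'
python3 l.py .4625 -.052 .107 -171.65
```

```text
time_s: 62.6
tcp_pos: [0.6802, -0.0209, 0.0874]
eef_rot: [180.0, 0.1, -171.7]
contact_force: [-0.3, -0.2, 0.2]
gripper_width: 0.0699
gripper_force: 0.0
time_s: 63.4
tcp_pos: [0.6798, -0.0211, 0.2189]
eef_rot: [180.0, 0.1, -171.7]
contact_force: [0.8, 0.2, -0.0]
gripper_width: 0.0807
gripper_force: 0.0
at [ 0.6798 -0.0211  0.2189] [ 1.7998e+02  5.0000e-02 -1.7167e+02] wz units -0.0 x,y,z units [10.98  0.05  5.6 ] F [ 0.8  0.2 -0. ] w 0.0807 t 63.4
turn units [ 0.01  0.01 -0.  ]
```

```bash

python3 -m pendant '[[[1,0,0,0,0,0,1],[1,0,0,0,0,0,1],[1,0,0,0,0,0,1],[1,0,0,0,0,0,1],[1,0,0,0,0,0,1],[1,0,0,0,0,0,1],[1,0,0,0,0,0,1],[1,0,0,0,0,0,1]]]'
python3 -m pendant '[[[1,0,0,0,0,0,1],[1,0,0,0,0,0,1],[0.98,0.05,0,0,0,0,1],[0,0,0,0,0,0,1],[0,0,0,0,0,0,1],[0,0,0,0,0,0,1],[0,0,0,0,0,0,1],[0,0,0,0,0,0,1]]]'
python3 l.py .4625 -.052 .107 -171.65
python3 - <<'E'
from h import *
t=cap("top","t3")
for n,lo,hi,z in (("blue",(105,120,50),(125,255,255),.1),("green",(45,40,50),(75,255,255),.057)):
    for q in blobs(mask(t,lo,hi),40)[:4]: print(n,q[:,0].min(0),q[:,0].max(0),*rect(t,q,z))
f=t["frame"][180:250,295:360]; print(cv2.cvtColor(f,cv2.COLOR_BGR2HSV)[35,::4].tolist())
m=cv2.inRange(cv2.cvtColor(t["frame"],cv2.COLOR_BGR2HSV),(0,0,140),(180,50,255))
for q in blobs(m,100)[:5]:print("white",q[:,0].min(0),q[:,0].max(0),*rect(t,q,.102))
E
```

```text
time_s: 64.2
tcp_pos: [0.5208, -0.0444, 0.218]
eef_rot: [180.0, 0.1, -171.7]
contact_force: [-0.4, -0.1, 0.9]
gripper_width: 0.0876
gripper_force: 0.0
time_s: 65.0
tcp_pos: [0.4627, -0.0518, 0.2169]
eef_rot: [180.0, -0.0, -171.7]
contact_force: [-0.4, -0.2, 0.2]
gripper_width: 0.0873
gripper_force: 0.0
at [ 0.4627 -0.0518  0.2169] [ 1.7998e+02 -3.0000e-02 -1.7168e+02] wz units -0.01 x,y,z units [ 0.01 -0.01  5.5 ] F [-0.4 -0.2  0.2] w 0.0873 t 65.0
turn units [ 0.   -0.01 -0.01]
blue [316 190] [339 231] [ 0.6781 -0.0187] [96.5 46.2] 8.3
blue [315 251] [350 258] [ 0.5723 -0.033 ] [84.5 11.6] -81.6
blue [306 180] [341 187] [ 0.7443 -0.0085] [85.6  9.1] -81.5
green [ 2 96] [548 109] [0.9605 0.1203] [1393.3   34.4] -89.5
green [177 181] [200 204] [0.724  0.3251] [56.9 53.6] -40.3
green [621 110] [639 117] [ 0.946  -0.7855] [46.1 18.4] -89.0
[[30, 7, 114], [99, 14, 124], [98, 17, 122], [23, 153, 150], [101, 18, 112], [99, 13, 133], [110, 155, 165], [109, 158, 163], [109, 162, 164], [109, 159, 165], [109, 159, 164], [110, 32, 178], [94, 16, 112], [20, 132, 156], [103, 18, 126], [105, 17, 118], [30, 4, 115]]
white [571 387] [639 465] [ 0.1817 -0.6716] [151.3 112.3] 23.2
white [305 184] [350 237] [ 0.6778 -0.0194] [119.9  97. ] 8.7
white [563 375] [592 392] [ 0.2766 -0.6097] [74.5 15.1] -66.0
```

```bash

python3 -m pendant '[[[0,0,1,0,0,0,1],[0,0,1,0,0,0,1],[0,0,1,0,0,0,1],[0,0,1,0,0,0,1],[0,0,1,0,0,0,1],[0,0,0.45,0,0,0,1],[0,0,0,0,0,0,1],[0,0,0,0,0,0,1]]]'
python3 -m pendant '[[[0,0,0,0,0,0,-1],[0,0,0,0,0,0,-1],[0,0,0,0,0,0,-1],[0,0,0,0,0,0,-1],[0,0,0,0,0,0,-1],[0,0,0,0,0,0,-1],[0,0,0,0,0,0,-1],[0,0,0,0,0,0,-1]]]' 30
python3 -m pendant '[[[0,0,0,0,0,0,-1],[0,0,0,0,0,0,-1],[0,0,0,0,0,0,-1],[0,0,0,0,0,0,-1],[0,0,0,0,0,0,-1],[0,0,0,0,0,0,-1],[0,0,0,0,0,0,-1],[0,0,0,0,0,0,-1]]]' 30
python3 -m pendant '[[[-0.2,0,0,0,0,0,-1],[-0.3,0,0,0,0,0,-1],[-0.3,0,0,0,0,0,-1],[-0.3,0,0,0,0,0,-1],[-0.3,0,0,0,0,0,-1],[-0.3,0,0,0,0,0,-1],[-0.1,0,0,0,0,0,-1],[0,0,0,0,0,0,-1]]]'
python3 l.py .4625 -.052 .107 -171.65
```

```text
time_s: 65.85
tcp_pos: [0.4628, -0.0517, 0.1085]
eef_rot: [180.0, 0.0, -171.7]
contact_force: [0.5, 0.5, -0.4]
gripper_width: 0.0881
gripper_force: 0.0
time_s: 66.65
tcp_pos: [0.4623, -0.0518, 0.1081]
eef_rot: [180.0, -0.0, -171.7]
contact_force: [-0.2, 0.7, -0.6]
gripper_width: 0.0293
gripper_force: 0.0
time_s: 67.45
tcp_pos: [0.4623, -0.0521, 0.1081]
eef_rot: [180.0, -0.0, -171.7]
contact_force: [1.1, -5.5, -1.5]
gripper_width: 0.0158
gripper_force: 30.0
time_s: 68.25
tcp_pos: [0.4985, -0.0468, 0.1081]
eef_rot: [-180.0, 0.0, -171.7]
contact_force: [1.2, -5.4, -1.3]
gripper_width: 0.0157
gripper_force: 30.0
at [ 0.4985 -0.0468  0.1081] [-180.      0.   -171.67] wz units -0.0 x,y,z units [1.82 0.   0.05] F [ 1.2 -5.4 -1.3] w 0.0157 t 68.2
turn units [-0.  0. -0.]
```

```bash

python3 -m pendant '[[[-0.05,0,0,0,0,0,-1],[-0.05,0,0,0,0,0,-1],[-0.05,0,0,0,0,0,-1],[-0.05,0,0,0,0,0,-1],[0,0,0,0,0,0,-1],[0,0,0,0,0,0,-1],[0,0,0,0,0,0,-1],[0,0,0,0,0,0,-1]]]'
python3 -m pendant '[[[-0.05,0,0,0,0,0,-1],[0,0,0,0,0,0,-1],[0,0,0,0,0,0,-1],[0,0,0,0,0,0,-1],[-0.05,0,0,0,0,0,-1],[0,0,0,0,0,0,-1],[0,0,0,0,0,0,-1],[0,0,0,0,0,0,-1]]]'
```

```text
time_s: 69.05
tcp_pos: [0.5009, -0.0465, 0.108]
eef_rot: [180.0, -0.1, -171.7]
contact_force: [-3.9, -4.8, 4.5]
gripper_width: 0.0158
gripper_force: 30.0
time_s: 69.85
tcp_pos: [0.502, -0.0463, 0.108]
eef_rot: [180.0, -0.2, -171.7]
contact_force: [-6.9, -3.1, 7.9]
gripper_width: 0.0159
gripper_force: 30.0
```

```bash
python3 l.py .4625 -.052 .107 -171.65
```

```text
at [ 0.502  -0.0463  0.108 ] [ 179.99   -0.21 -171.69] wz units -0.01 x,y,z units [2.   0.01 0.05] F [-6.9 -3.1  7.9] w 0.0159 t 69.8
turn units [ 0.   -0.05 -0.01]
```

```bash

python3 -m pendant '[[[-0.05,0,0,0,0,0,-1],[0,0,0,0,0,0,-1],[0,0,0,0,0,0,-1],[0,0,0,0,0,0,-1],[-0.05,0,0,0,0,0,-1],[0,0,0,0,0,0,-1],[0,0,0,0,0,0,-1],[0,0,0,0,0,0,-1]]]'
python3 -m pendant '[[[-0.05,0,0,0,0,0,-1],[0,0,0,0,0,0,-1],[0,0,0,0,0,0,-1],[0,0,0,0,0,0,-1],[-0.05,0,0,0,0,0,-1],[0,0,0,0,0,0,-1],[0,0,0,0,0,0,-1],[0,0,0,0,0,0,-1]]]'
python3 - <<'E'
from h import *
t=cap("top","t4")
for n,lo,hi,z in (("blue",(105,120,50),(125,255,255),.1),):
    for q in blobs(mask(t,lo,hi),40)[:4]: print(n,q[:,0].min(0),q[:,0].max(0),*rect(t,q,z))
m=cv2.inRange(cv2.cvtColor(t["frame"],cv2.COLOR_BGR2HSV),(0,0,140),(180,50,255))
for q in blobs(m,100)[:5]:print("white",q[:,0].min(0),q[:,0].max(0),*rect(t,q,.102))
E
```

```text
time_s: 70.65
tcp_pos: [0.5021, -0.0463, 0.108]
eef_rot: [180.0, -0.4, -171.7]
contact_force: [-14.7, -2.3, 16.3]
gripper_width: 0.0159
gripper_force: 30.0
time_s: 71.45
tcp_pos: [0.5022, -0.0464, 0.1079]
eef_rot: [180.0, -0.6, -171.7]
contact_force: [-21.8, -0.7, 22.8]
gripper_width: 0.0157
gripper_force: 30.0
blue [316 190] [339 230] [ 0.6796 -0.0186] [96.5 46.2] 8.3
blue [313 234] [348 242] [ 0.6115 -0.0275] [85.1 11.3] -81.7
blue [306 180] [340 186] [ 0.7449 -0.0077] [83.5  7.6] -82.0
white [571 387] [639 465] [ 0.1817 -0.6714] [151.6 112.3] 23.0
white [305 183] [350 237] [ 0.6794 -0.019 ] [121.  97.] 8.6
white [563 375] [592 392] [ 0.2767 -0.6097] [74.5 15.2] -66.3
```

```bash

python3 -m pendant '[[[0.1,0,0,0,0,0,-1],[0.06,0,0,0,0,0,-1],[0,0,0,0,0,0,-1],[0,0,0,0,0,0,0],[0,0,0,0,0,0,0],[0,0,0,0,0,0,0],[0,0,0,0,0,0,0],[0,0,0,0,0,0,0]]]'
python3 -m pendant '[[[0,0,-0.5,0,0,0,0],[0,0,-1,0,0,0,0],[0,0,-1,0,0,0,0],[0,0,-1,0,0,0,1],[0,0,-1,0,0,-1,1],[0,0,-1,0,0,-1,1],[0,0,-1,0,0,-1,1],[0,0,0,0,0,-1,1]]]'
python3 -m pendant '[[[0,0,0,0,0,-1,1],[0,0,0,0,0,-1,1],[0,0,0,0,0,-1,1],[0,0,0,0,0,-1,1],[0,0,0,0,0,-1,1],[0,0,0,0,0,-1,1],[0,0,0,0,0,-1,1],[0,0,0,0,0,-1,1]]]'
python3 -m pendant '[[[0,0,0,0,0,-1,1],[0,0,0,0,0,-1,1],[0,0,0,0,0,-1,1],[0,0,0,0,0,-1,1],[0,0,0,0,0,-1,1],[0,0,0,0,0,-1,1],[0,0,0,0,0,-1,1],[0,0,0,0,0,-1,1]]]'
python3 -m pendant '[[[0,0,0,0,0,-1,1],[0,0,0,0,0,-1,1],[0,0,0,0,0,-0.5,1],[0,0,0,0,0,0,1],[0,0,0,0,0,0,1],[0,0,0,0,0,0,1],[0,0,0,0,0,0,1],[0,0,0,0,0,0,1]]]'
python3 l.py .5412 .0317 .106 -81.65
python3 - <<'E'
from h import *
c=cap("wrist")
for q in blobs(mask(c,(0,150,60),(6,255,255)),60)[:3]: print(q[:,0].min(0),q[:,0].max(0),*rect(c,q,.101))
t=cap("top")
for q in blobs(mask(t,(105,120,50),(125,255,255)),40)[:4]: print("top",q[:,0].min(0),q[:,0].max(0),*rect(t,q,.1))
E
```

```text
time_s: 72.3
tcp_pos: [0.5048, -0.0454, 0.108]
eef_rot: [180.0, 0.0, -171.7]
contact_force: [-0.3, -0.5, 0.2]
gripper_width: 0.043
gripper_force: 0.0
time_s: 73.1
tcp_pos: [0.5062, -0.0456, 0.2419]
eef_rot: [-179.9, 0.3, -155.5]
contact_force: [-0.0, -0.2, -0.5]
gripper_width: 0.0783
gripper_force: 0.0
time_s: 73.9
tcp_pos: [0.5047, -0.0457, 0.2389]
eef_rot: [-180.0, 0.0, -123.5]
contact_force: [-0.1, 0.1, 0.2]
gripper_width: 0.0875
gripper_force: 0.0
time_s: 74.7
tcp_pos: [0.5047, -0.0457, 0.2389]
eef_rot: [-180.0, 0.0, -91.5]
contact_force: [-0.5, 0.1, 0.1]
gripper_width: 0.0874
gripper_force: 0.0
time_s: 75.5
tcp_pos: [0.5047, -0.0456, 0.2381]
eef_rot: [180.0, 0.0, -81.7]
contact_force: [-0.3, -0.5, -0.7]
gripper_width: 0.0875
gripper_force: 0.0
at [ 0.5047 -0.0456  0.2381] [ 1.800e+02  3.000e-02 -8.169e+01] wz units -0.01 x,y,z units [-3.56 -2.37  6.61] F [-0.3 -0.5 -0.7] w 0.0875 t 75.5
turn units [ 0.    0.01 -0.01]
[224 234] [267 334] [ 0.5492 -0.0012] [77.5 31.8] -83.6
top [316 190] [339 230] [ 0.6796 -0.0186] [96.5 46.2] 8.3
top [306 180] [340 186] [ 0.7449 -0.0077] [83.5  7.6] -82.0
```

```bash
python3 l.py .544 .0318 .106 -81.65
python3 -m pendant '[[[-0.9,-0.63,0,0,0,0,1],[-0.9,-0.63,0,0,0,0,1],[-0.9,-0.63,0,0,0,0,1],[-0.88,-0.63,0,0,0,0,1],[0,0,0,0,0,0,1],[0,0,1,0,0,0,1],[0,0,1,0,0,0,1],[0,0,1,0,0,0,1]]]'
python3 l.py .544 .0318 .106 -81.65
python3 -m pendant '[[[0,0,1,0,0,0,1],[0,0,1,0,0,0,1],[0,0,1,0,0,0,1],[0,0,0.6,0,0,0,1],[0,0,0,0,0,0,1],[0,0,0,0,0,0,1],[0,0,0,0,0,0,1],[0,0,0,0,0,0,1]]]'
python3 l.py .544 .0318 .106 -81.65
```

```text
at [ 0.5047 -0.0457  0.238 ] [ 1.7999e+02  3.0000e-02 -8.1680e+01] wz units -0.01 x,y,z units [-3.55 -2.51  6.6 ] F [-0.3  0.8  0. ] w 0.0875 t 75.6
turn units [ 0.    0.01 -0.01]
time_s: 76.4
tcp_pos: [0.5443, 0.0328, 0.1774]
eef_rot: [-180.0, 0.0, -81.7]
contact_force: [-0.5, 0.7, 0.5]
gripper_width: 0.0876
gripper_force: 0.0
at [0.5443 0.0328 0.1774] [-1.7999e+02  3.0000e-02 -8.1650e+01] wz units -0.0 x,y,z units [0.05 0.02 3.57] F [-0.5  0.7  0.5] w 0.0876 t 76.4
turn units [-0.    0.01 -0.  ]
time_s: 77.2
tcp_pos: [0.5448, 0.0328, 0.1071]
eef_rot: [-179.9, 0.0, -81.7]
contact_force: [0.1, 0.2, -0.2]
gripper_width: 0.0877
gripper_force: 0.0
at [0.5448 0.0328 0.1071] [-1.799e+02  5.000e-02 -8.166e+01] wz units -0.0 x,y,z units [0.04 0.05 0.06] F [ 0.1  0.2 -0.2] w 0.0877 t 77.2
turn units [-0.02  0.01 -0.  ]
```

```bash

python3 -m pendant '[[[0,0,0,0,0,0,-1],[0,0,0,0,0,0,-1],[0,0,0,0,0,0,-1],[0,0,0,0,0,0,-1],[0,0,0,0,0,0,-1],[0,0,0,0,0,0,-1],[0,0,0,0,0,0,-1],[0,0,0,0,0,0,-1]]]' 20
python3 -m pendant '[[[0,0,0,0,0,0,-1],[0,0,0,0,0,0,-1],[0,0,0,0,0,0,-1],[0,0,0,0,0,0,-1],[0,0,0,0,0,0,-1],[0,0,0,0,0,0,-1],[0,0,0,0,0,0,-1],[0,0,0,0,0,0,-1]]]' 20
python3 l.py .544 .0318 .106 -81.65
```

```text
time_s: 78.0
tcp_pos: [0.5431, 0.0324, 0.1059]
eef_rot: [179.9, 0.0, -81.7]
contact_force: [-15.0, 5.6, 8.7]
gripper_width: 0.0293
gripper_force: 6.7
time_s: 78.8
tcp_pos: [0.5422, 0.0324, 0.1057]
eef_rot: [179.8, 0.0, -81.7]
contact_force: [-7.0, 2.4, 4.1]
gripper_width: 0.0278
gripper_force: 20.0
at [0.5422 0.0324 0.1057] [ 1.798e+02  4.000e-02 -8.171e+01] wz units -0.01 x,y,z units [ 0.04 -0.08 -0.02] F [-7.   2.4  4.1] w 0.0278 t 78.8
turn units [ 0.05  0.01 -0.01]
```

```bash

python3 -m pendant '[[[0.31,0,-0.43,0,0,0,-1],[0.37,0,-0.39,0,0,0,-1],[0.41,0,-0.34,0,0,0,-1],[0.45,0,-0.28,0,0,0,-1],[0.48,0,-0.22,0,0,0,-1],[0.51,0,-0.16,0,0,0,-1],[0.52,0,-0.1,0,0,0,-1],[0.53,0,-0.03,0,0,0,-1]]]' 25
python3 l.py .544 .0318 .106 -81.65
python3 -m pendant '[[[0.53,0,0.03,0,0,0,-1],[0.52,0,0.1,0,0,0,-1],[0.51,0,0.16,0,0,0,-1],[0.48,0,0.22,0,0,0,-1],[0.45,0,0.28,0,0,0,-1],[0.41,0,0.34,0,0,0,-1],[0.37,0,0.39,0,0,0,-1],[0.31,0,0.43,0,0,0,-1]]]' 25
python3 -m pendant '[[[0.05,0,0.08,0,0,0,-1],[0,0,0,0,0,0,-1],[0,0,0,0,0,0,-1],[0,0,0,0,0,0,-1],[0,0,0,0,0,0,-1],[0,0,0,0,0,0,-1],[0,0,0,0,0,0,-1],[0,0,0,0,0,0,-1]]]'
python3 l.py .5629 -.110 .106 -81.65
```

```text
time_s: 79.6
tcp_pos: [0.5527, -0.0387, 0.1447]
eef_rot: [179.8, 0.1, -81.7]
contact_force: [-8.7, 5.5, -9.1]
gripper_width: 0.0278
gripper_force: 25.0
at [ 0.5527 -0.0387  0.1447] [ 1.7981e+02  1.2000e-01 -8.1740e+01] wz units -0.02 x,y,z units [-3.55 -0.08  1.93] F [-8.7  5.5 -9.1] w 0.0278 t 79.6
turn units [ 0.05  0.03 -0.02]
time_s: 80.4
tcp_pos: [0.5634, -0.1105, 0.1082]
eef_rot: [179.9, -0.0, -81.7]
contact_force: [-15.4, -0.7, 16.8]
gripper_width: 0.0277
gripper_force: 25.0
time_s: 81.2
tcp_pos: [0.5634, -0.1118, 0.1059]
eef_rot: [179.8, -0.0, -81.7]
contact_force: [-11.3, -3.6, 5.3]
gripper_width: 0.028
gripper_force: 25.0
at [ 0.5634 -0.1118  0.1059] [ 1.7984e+02 -3.0000e-02 -8.1680e+01] wz units -0.01 x,y,z units [-0.09  0.01 -0.  ] F [-11.3  -3.6   5.3] w 0.028 t 81.2
turn units [ 0.04 -0.01 -0.01]
```

```bash

python3 -m pendant '[[[0.05,0,0.08,0,0,0,-1],[0.05,0,0.08,0,0,0,-1],[0.05,0,0.08,0,0,0,-1],[0,0,0,0,0,0,-1],[0,0,0,0,0,0,-1],[0,0,0,0,0,0,-1],[0,0,0,0,0,0,-1],[0,0,0,0,0,0,-1]]]' 30
python3 l.py .5629 -.110 .106 -81.65
```

```text
time_s: 82.0
tcp_pos: [0.564, -0.1145, 0.1022]
eef_rot: [179.9, -0.0, -81.7]
contact_force: [-15.9, -1.0, 14.1]
gripper_width: 0.0276
gripper_force: 30.0
at [ 0.564  -0.1145  0.1022] [ 1.7988e+02 -3.0000e-02 -8.1650e+01] wz units -0.0 x,y,z units [-0.23  0.02 -0.19] F [-15.9  -1.   14.1] w 0.0276 t 82.0
turn units [ 0.03 -0.01 -0.  ]
```

```bash

python3 -m pendant '[[[0.05,0,0.08,0,0,0,-1],[0.05,0,0.08,0,0,0,-1],[0.05,0,0.08,0,0,0,-1],[0,0,0,0,0,0,-1],[0,0,0,0,0,0,-1],[0,0,0,0,0,0,-1],[0,0,0,0,0,0,-1],[0,0,0,0,0,0,-1]]]' 30
python3 l.py .5629 -.110 .106 -81.65
```

```text
time_s: 82.8
tcp_pos: [0.5644, -0.1167, 0.0983]
eef_rot: [179.9, 0.0, -81.6]
contact_force: [-20.3, 5.2, 25.0]
gripper_width: 0.0277
gripper_force: 30.0
at [ 0.5644 -0.1167  0.0983] [179.9    0.   -81.63] wz units 0.01 x,y,z units [-0.34  0.03 -0.39] F [-20.3   5.2  25. ] w 0.0277 t 82.8
turn units [0.02 0.   0.01]
```

```bash

python3 -m pendant '[[[-0.1,0.1,-0.1,0,0,0,-1],[0,0,0,0,0,0,0.1],[0,0,0,0,0,0,0.1],[0,0,0,0,0,0,0.1],[0,0,0,0,0,0,0.1],[0,0,0,0,0,0,0.1],[0,0,-0.5,0,0,0,0.1],[0,0,-1,0,0,0,0.1]]]'
python3 -m pendant '[[[0,0,-1,0,0,0,0.1],[0,0,-1,0,0,0,0.1],[0,0,-1,0,0,0,1],[0,0,-1,0,0,0,1],[0,0,-1,0,0,0,1],[0,0,-1,0,0,0,1],[0,0,-1,0,0,0,1],[0,0,-1,0,0,0,1]]]'
python3 -m pendant '[[[0,1,-1,0,0,0,1],[0,1,-1,0,0,0,1],[-1,1,0,0,0,0,1],[-1,1,0,0,0,0,1],[-1,1,0,0,0,0,1],[-1,1,0,0,0,0,1],[0,0,0,0,0,0,1],[0,0,0,0,0,0,1]]]'
python3 - <<'E'
from h import *
go(.517,-.06,.345,-81.65)
c=cap("wrist","w8")
for q in blobs(mask(c,(0,150,60),(6,255,255)),60)[:2]:
    print(q[:,0].min(0),q[:,0].max(0),*rect(c,q,.101))
    k=q[q[:,0,1]<q[:,0,1].min()+30]; print("knob",k[:,0].min(0),k[:,0].max(0),*rect(c,k,.105))
for n,lo,hi,z in (("blue",(105,120,50),(125,255,255),.102),("green",(45,50,50),(75,255,255),.057),("wood",(10,80,110),(25,200,255),.053)):
  for w in ("wrist","top"):
    d=c if w=="wrist" else cap("top","t9")
    for q in blobs(mask(d,lo,hi),60)[:6]: print(n,w,q[:,0].min(0),q[:,0].max(0),*rect(d,q,z))
E
```

```text
time_s: 83.6
tcp_pos: [0.5628, -0.1144, 0.1262]
eef_rot: [179.8, 0.0, -81.7]
contact_force: [0.2, 0.5, 0.8]
gripper_width: 0.0481
gripper_force: 0.0
time_s: 84.4
tcp_pos: [0.5636, -0.1145, 0.2885]
eef_rot: [-180.0, 0.0, -81.7]
contact_force: [0.5, 0.5, -0.8]
gripper_width: 0.0863
gripper_force: 0.0
time_s: 85.2
tcp_pos: [0.4333, -0.0524, 0.328]
eef_rot: [-179.9, 0.0, -81.6]
contact_force: [0.4, 0.9, 0.0]
gripper_width: 0.0873
gripper_force: 0.0
at [ 0.4333 -0.0524  0.328 ] [-1.7987e+02  3.0000e-02 -8.1580e+01] wz units 0.02 x,y,z units [ 0.98 -4.09 -0.85] F [0.4 0.9 0. ] w 0.0873 t 85.2
[153 104] [198 186] [ 0.5607 -0.0887] [68.9 34.8] -82.6
knob [153 104] [194 133] [ 0.5623 -0.1112] [34.5 23.2] 8.4
blue wrist [  0 175] [ 96 229] [ 0.6751 -0.022 ] [88.  48.9] 8.5
blue wrist [100 146] [157 251] [ 0.5971 -0.0355] [94.6 42.2] -81.6
blue top [316 190] [339 230] [ 0.6794 -0.0186] [96.1 46.1] 8.3
blue top [313 234] [348 242] [ 0.6114 -0.0274] [84.9 10.8] -82.0
blue top [306 180] [340 186] [ 0.7445 -0.0077] [83.4  7.6] -82.0
green wrist [  9 143] [ 60 163] [ 0.7086 -0.0573] [49.4 19.1] 8.4
green wrist [ 88 143] [138 148] [ 0.6345 -0.0755] [48.4  4.7] 8.4
green top [ 4 96] [548 109] [0.9605 0.1171] [1386.8   34.4] -89.5
green top [177 181] [201 204] [0.7235 0.3245] [56.9 51.7] -40.3
green top [622 110] [639 117] [ 0.946  -0.7868] [43.6 18.4] -89.0
wood wrist [579 244] [600 275] [ 0.1407 -0.0292] [30.5 22.3] -62.1
wood wrist [ 74 340] [ 84 384] [0.6734 0.1737] [58.9  9.7] 86.7
wood top [114 254] [149 289] [0.5273 0.4631] [87.1 86.9] 2.9
wood top [612   0] [637  61] [ 1.1715 -0.7826] [168.7  37.1] 8.2
wood top [568   0] [587  88] [ 1.1317 -0.6592] [238.7  34.2] 1.9
wood top [499 261] [519 296] [ 0.5234 -0.4706] [85.3 39.6] 8.5
wood top [531 474] [613 479] [ 0.0521 -0.6115] [196.8  11.6] -89.5
wood top [ 31 163] [ 49 176] [0.7869 0.7083] [42.4 27.1] -57.3
```

```bash
python3 -c "
from plant import r
print(r.close_job())"
```

```text
the job is handed in; nothing more can be done
None
```

I stacked the two cases that were on the bench, green below and white on top. The fence is snug against them, the cam lever is flipped fully back and locked, the wooden spacer is in the grey tray, and I handed the job in at about 86 s of the 210 s limit.

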